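# Load a large rechargeable cell into the bench charger

## Robot

A 7-joint arm with a two-finger parallel gripper is mounted at the origin on the work surface. World frame = base frame: x ahead of the robot, y to its left, z up, the work surface at z = 0. Lengths are in m, angles in rad, forces in N, time in s.
With the tool pointing down it reaches from about 0.4 to 0.875 m from the base axis. Payload 19.3 kg.
Tool frame: the origin (TCP) lies at the very end of the fingers, on their centre line; the grasp point (between the pads) lies 19 mm behind it; z points along the fingers, y is the line along which they close (so a half turn about z gives the same grasp; the last joint's range is limited). The gripper opens to 85 mm and grips with 20 to 120 N. Pads are 22 mm wide; open, the fingers measure 114 mm over their backs; the gripper's body (76 mm by 85 mm) begins 54 mm behind the grasp point. The pads swing forward as they close: fully open they stand 13 mm farther back than shut.
Start: joints at [-1.389, 0.521, -0.036, 1.599, 0.021, 1.021, -0.113], TCP at [0.156, 0.605, 0.231] pointing down, gripper open.
Joint ranges: [-2.91, 2.91], [-0.3, 2.13], [-1.5, 1.42], [0.17, 2.43], [-1.26, 4.41], [0.16, 1.93], [-2.52, 2.52]. Speed limits (rad/s): [1.89, 1.89, 2.39, 2.39, 3.01, 3.01, 3.01].

## Interface

Orientations are given as [roll, pitch, yaw] about the fixed x, y, z axes, in that order (R = Rz(yaw) Ry(pitch) Rx(roll)).
In Python, from workcell import bot gives the robot as it stands. The module is installed in compiled form; this text tells all that it offers.
- The arm moves only by the tool apply_moves, never from a script. Its arguments are lists of equal length, an entry for each row: "claw": the finger opening in m, from 0 to 0.0854; "xyz": the shift along the tool's x, y, z in m, a list of three; "twist": the turn, a rotation vector about the tool's x, y, z in rad, a list of three. A call has 1 to 20 rows; each row shifts and turns the commanded pose from where the row before left it, along the tool's axes as they then stand; what a row does not reach is not made up. A row lasts 1/10 s, in which the tool goes at most 50 mm and 8.59 degrees, less where a joint would pass 70% of its speed; a pose out of reach is approached as far as the arm can. A call with a gripper value outside its range is refused whole. The fingers move at their own pace and stop on an object; "force" is the grip in N (left out, the last holds). Time passes only in rows, so rows that do not move let the fingers close. It gives the time, the measured TCP pose, the force, the opening and the grip force at its end, in the units of the state.
- bot.observe(): the state, without advancing time (a new reading comes with each control period).
- bot.grab_frame(name): name is "side" or "top" or "wrist"; returns a dict with "img" (400x640x3 uint8, red, green, blue), "vfov" (degrees; the focal length in pixels is half the picture's height over the tangent of half this angle, whatever the lens; pixels are square), "cx", "cy" (the principal point, pixels), "view" (4x4, takes a point from world to camera coordinates). Camera axes: x right, y up, looking along -z (the intrinsics and any distortion apply to the point x, -y, -z); pixel columns grow to the right and rows downward; lengths in m; the calibration is good to about 2 mm. A picture is of the moment at which its call begins. There is no depth.
- bot.job_done(): hands the job in; it is judged then, once.
Trained networks look in the newest picture that a camera, given by its name, has taken for a name from the list of things; names that differ only in an ending like _2 or _b are one class to them, and where a whole thing is asked for, a point or a joint stands for the part that bears it (a point fixed in the world has none). Each returns a list of dicts, best first, with "score" (0 to 1); they miss things now and then, are a little off and sometimes report something else, mostly with a low value. They report only what shows in the picture. A call takes as long as a camera call. They do not tell look-alikes from the thing itself.
- bot.find_in(camera, query): "position" ([x, y, z] in m, in world coordinates, good to about 4 mm: the middle of the surface that is visible of it).
The state is a dict: "clock": time; "qpos": joint angles; "qd": joint speeds; "joint_efforts": joint torques, N m; "position": TCP position; "tool_rot": TCP orientation; "force": force on the tool from outside, world axes, zero at the start; "moment": the same for the moment, N m; "grip_width": finger opening in m; "finger_force": force on a finger pad.
Only numpy, scipy, OpenCV 4.12 (cv2) and the standard library are available. Lean on these libraries where they do the work, as an engineer would, in place of code of your own. Each camera call takes 0.05 s, during which the arm holds its last target. There are 200 camera calls.

## Task

Put the larger of the two loose cells, from its wooden rest, into the empty large bay of the charger: tilt it with the button end raised, push the flat end against the coil spring until the button end can pass the contact wall, then lower the button end in, ease it onto the contact plate and let go with the cell lying fully home. Do it gently: never squash the spring solid or force the cell down onto the charger, and leave everything else where it lies.

Things in the scene. Friction and masses are not known exactly. Their poses are not given: they have to be found in the camera images.
- cell: The larger loose cell (D size, grey sleeve, bare steel ends): a cylinder 34 mm in diameter, 61.5 mm long with its button, about 150 g, lying in a wooden rest with its axis 27 mm above the table. Origin at mid-length on the axis; x runs along the cell from the flat end (-30.75 mm) to the button's tip (+30.75 mm).
- button_end (a point): On the cell's axis, at the tip of its button. The button is 9.5 mm across and stands 1.5 mm out of the cell's shoulder.
- flat_end (a point): On the cell's axis, in the face of its flat end, the one that goes to the spring.
- rest_d: Fixed wooden rest with a lengthwise groove, 80 mm long (x), 28 mm wide, 12 mm high, under the larger cell and narrower than it, so that fingers pass on both sides. Origin at the table, in its middle.
- rest_c: A second fixed rest of the same shape, under the smaller cell.
- bay (a point): The empty large bay: where the cell's middle lies when seated, 29 mm above the table. x points level from spring to contact plate, y across, z up. In mm: flat trough bottom z = -17 with sloping flanks; side cheeks up to z = -3 at y = +-18.5 for x below -22 and above 20; between them, on both sides, finger wells down to z = -24 and out to y = +-44 or more.
- contact (a point): Middle of the steel contact plate's face, where the button ends up: bay x = 30.75, y = 0, z = 0 mm. The plate is 12 mm wide; the contact wall behind it has its face at bay x = 32.5 mm. Plate and wall both end at z = 5 mm, so the button end must be raised over that edge to come in.
- spring_tip (a point): Foremost point of the coil spring's rounded end (about 12 mm across), on the bay's axis; moves with the spring: bay x = -23.5 mm when free. The coil comes out of the spring wall, whose face is at bay x = -42 mm and top at z = 13 mm.
- spring (a joint): Compression of the coil spring towards -x of the bay, in m: 0 free, 0.010 squashed solid, where it stops hard. About 2 N per mm. A seated cell holds it at about 0.0067; to turn down past the contact wall the cell needs about 0.0075, so a push of 16 to 17.5 N along the bay is right; at 20 N it is solid. Spring and bay are smooth (friction about 0.2).
- charger: Light grey charger with a black console, fixed on the bench, 144 mm long (x), 208 mm wide (y), up to 42 mm high: two large bays with two small ones between, console at the spring end. Origin at the table, mid-width; axes parallel to the bay's; the empty large bay is at (20, -60, 29) mm, the other large bay, at y = +60, holds a cell.
- charging_cell: A cell like the one to be loaded, already lying in the other large bay; origin at its middle. Leave it alone.
- small_cell: The smaller loose cell (size C, 26 mm diameter, 50 mm long) in the other wooden rest; origin at its middle, its axis 22 mm above the table. Leave it alone.
- pliers: Pliers with blue handles, about 155 mm long, 12 mm high, lying near the charger; x towards the jaws. Leave alone.
- tweezers: Steel tweezers, 125 mm long, 7 mm high. Leave alone.
- tape: Roll of green tape, 60 mm across, 19 mm high, lying flat. Leave alone.
- loupe: Folding loupe, 57 mm long, 16 mm high. Leave alone.
- jar: Small closed glass jar, 52 mm across, 55 mm high. Leave alone.
- punch: Round brass doming punch head, 26 mm across, 50 mm high, standing. Leave alone.
Mind the look-alikes: they are no part of the job. Leave any purple or turquoise look-alike of the cell alone.

How it is judged:
By the outcome, as a careful person would: the job done as asked, in the order asked, and still so for the second after the job is handed in, with the robot touching nothing.
It also fails if it takes over 72 s, if anything falls off the work surface, if the arm or the gripper's body presses on something with over 40 N, if the wrist force passes 120 N, or if a joint passes its speed limit or range.

## Working session

There is one attempt and no reset: what is moved stays moved. The work goes in short steps, Python scripts to look and compute and a tool call to move; the robot and the scene stay as the last step left them, time stands still between calls to the robot, and variables do not carry over. Pictures are saved under pics/ and viewed, at most 10 in all, crops included, and the job is handed in when it is done.

Besides the shell and the picture viewer there is one more tool, called in YAML: its name, and indented under it one key for each argument. apply_moves: Moves the arm, as the interface text tells. Its arguments: {"type":"object","properties":{"claw":{"type":"array"},"xyz":{"type":"array"},"twist":{"type":"array"},"force":{"type":"number"}},"required":["claw","xyz","twist"]}

```bash
mkdir -p pics; cat > h.py <<'E'
import numpy as np, cv2
from workcell import bot
np.set_printoptions(precision=4,suppress=True)
def grab(n,save=None):
    f=bot.grab_frame(n)
    if save: cv2.imwrite(save,cv2.cvtColor(f["img"],cv2.COLOR_RGB2BGR))
    return f
def foc(f): return f["img"].shape[0]/2/np.tan(np.radians(f["vfov"])/2)
def proj(f,P):
    V=np.array(f["view"]); p=V[:3,:3]@np.array(P)+V[:3,3]; F=foc(f)
    return np.array([f["cx"]+F*p[0]/-p[2], f["cy"]+F*-p[1]/-p[2]])
def ray(f,u,v):
    V=np.array(f["view"]);F=foc(f)
    d=np.array([(u-f["cx"])/F,-(v-f["cy"])/F,-1]); R=V[:3,:3]
    return -R.T@V[:3,3], R.T@d
def onz(f,u,v,z):
    o,d=ray(f,u,v); return o+d*(z-o[2])/d[2]
E
python3 - <<'E'
from h import *
s=bot.observe();print({k:np.array(v) for k,v in s.items()})
for c in("top","side"):
    f=grab(c,f"pics/{c}0.png"); print(c,[k for k in f],f["vfov"],f["cx"],f["cy"],np.array(f["view"]))
    for q in("cell","button_end","flat_end","rest_d","rest_c","charger","charging_cell","small_cell","spring_tip","contact","jar"):
        for r in bot.find_in(c,q)[:4]: print(q,round(r["score"],2),np.array(r["position"]),proj(f,r["position"]).round())
E
```

```text
{'clock': array(0.), 'qpos': array([-1.3892,  0.522 , -0.0363,  1.6   ,  0.0212,  1.0211, -0.1128]), 'qd': array([0.0013, 0.0002, 0.0008, 0.0003, 0.0001, 0.0007, 0.0002]), 'joint_efforts': array([  0.0001, -92.7114,   1.9798, -36.9958,   0.0178,   0.008 ,
         0.    ]), 'position': array([0.1557, 0.605 , 0.2307]), 'tool_rot': array([-3.1405,  0.0001,  2.8898]), 'force': array([ 0.3958, -0.5445, -0.1976]), 'moment': array([-0.0181,  0.0377, -0.0317]), 'finger_force': array(0.), 'grip_width': array(0.0854)}
top ['img', 'vfov', 'cx', 'cy', 'view'] 42.18476517860918 320.199631047821 193.99216176404414 [[-0.0214 -0.9998 -0.0052  0.0078]
 [ 0.9945 -0.0218  0.1021 -0.5592]
 [-0.1022 -0.003   0.9948 -1.5996]
 [ 0.      0.      0.      1.    ]]
cell 0.68 [0.6024 0.2322 0.0439] [244. 181.]
cell 0.62 [0.7138 0.2852 0.0292] [228. 147.]
cell 0.46 [0.6277 0.3289 0.0324] [214. 175.]
button_end 0.75 [0.6185 0.3349 0.0353] [212. 177.]
button_end 0.73 [0.7136 0.2795 0.0259] [230. 148.]
button_end 0.69 [0.6049 0.2363 0.0424] [243. 181.]
button_end 0.23 [0.5768 0.2317 0.0072] [246. 191.]
flat_end 0.
[... 1149 characters left out ...]
2] [192. 264.]
flat_end 0.74 [0.6139 0.3385 0.0317] [213. 300.]
flat_end 0.6 [0.5959 0.2398 0.0392] [248. 267.]
rest_d 0.68 [0.4173 0.2973 0.0109] [304. 333.]
rest_d 0.64 [0.598  0.2409 0.0401] [247. 267.]
rest_d 0.51 [0.5882 0.2494 0.0076] [250. 279.]
rest_c 0.68 [0.4173 0.2973 0.0109] [304. 333.]
rest_c 0.64 [0.598  0.2409 0.0401] [247. 267.]
rest_c 0.51 [0.5882 0.2494 0.0076] [250. 279.]
charger 0.7 [ 0.5074 -0.1088  0.03  ] [354. 187.]
charger 0.63 [ 0.5463 -0.0445  0.042 ] [329. 193.]
charging_cell 0.75 [ 0.5424 -0.0499  0.044 ] [332. 192.]
small_cell 0.24 [0.5072 0.4107 0.0096] [234. 360.]
contact 0.81 [ 0.512  -0.1038  0.0301] [351. 187.]
jar 0.84 [ 0.6041 -0.3847  0.0389] [366. 119.]
```

```bash
python3 - <<'E'
import cv2
a=cv2.imread("pics/top0.png");cv2.imwrite("pics/top0c.png",cv2.resize(a[110:270,170:480],None,fx=2.5,fy=2.5,interpolation=cv2.INTER_CUBIC))
E
```

```text
(no output)
```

View pics/top0c.png

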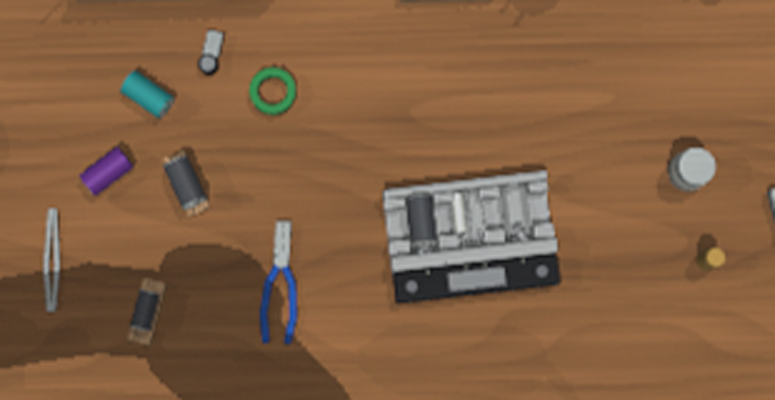

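View pics/side0.png

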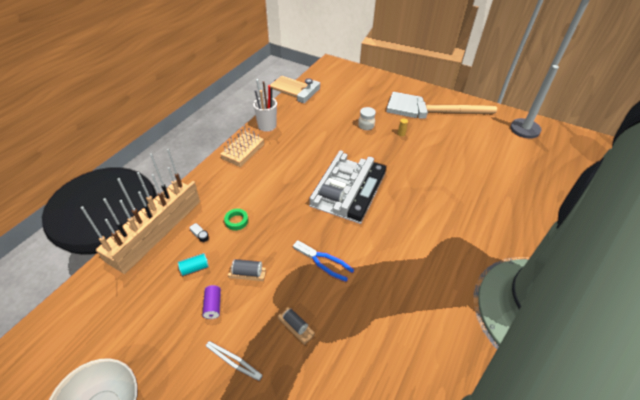

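The picture shows the grey D cell in its rest at top px (244,182). The grey C cell in its rest is at (228,234), turquoise is at (228,147) and purple at (212,178). The grey one at (244,182) is the larger cell sitting in a rest, so it fits the description. The charger sits around (358,205), with its console towards the robot and the right-hand large bay empty. Next I'll bring the wrist camera over the cell.

```bash
cat >> h.py <<'E'
from scipy.spatial.transform import Rotation as Ro
def T(s): return Ro.from_euler("xyz",s["tool_rot"]).as_matrix(), np.array(s["position"])
def delta(s,R2,p2):
    R,p=T(s); return R.T@(np.array(p2)-p), Ro.from_matrix(R.T@R2).as_rotvec()
E
python3 - <<'E'
from h import *
f=grab("wrist"); s=bot.observe(); R,p=T(s)
V=np.array(f["view"]); c=-V[:3,:3].T@V[:3,3]
print("cam in tool",R.T@(c-p),"\naxes in tool (cols right,up,back)\n",R.T@V[:3,:3].T,f["vfov"],f["cx"],f["cy"])
print(R, delta(s,R,[0.6,0.236,0.25]))
E
```

```text
cam in tool [ 0.0851  0.0003 -0.1417] 
axes in tool (cols right,up,back)
 [[-0.0001  0.9441  0.3296]
 [ 1.     -0.0001  0.0006]
 [ 0.0006  0.3296 -0.9441]] 71.61225273309921 313.92463994366193 199.84699508274136
[[-0.9685  0.2491 -0.    ]
 [ 0.2491  0.9685  0.    ]
 [ 0.      0.     -1.    ]] (array([-0.5223, -0.247 , -0.0187]), array([0., 0., 0.]))
```

apply_moves:
  claw: [0.085,0.085,0.085,0.085,0.085,0.085,0.085,0.085,0.085,0.085,0.085,0.085,0.085,0.085,0.085,0.085,0.085,0.085,0.085,0.085]
  xyz:
    - [-0.04,-0.019,0]
    - [-0.04,-0.019,0]
    - [-0.04,-0.019,0]
    - [-0.04,-0.019,0]
    - [-0.04,-0.019,0]
    - [-0.04,-0.019,0]
    - [-0.04,-0.019,0]
    - [-0.04,-0.019,0]
    - [-0.04,-0.019,0]
    - [-0.04,-0.019,0]
    - [-0.04,-0.019,0]
    - [-0.04,-0.019,0]
    - [-0.04,-0.019,0]
    - [0,0,0.01]
    - [0,0,0.01]
    - [0,0,0.01]
    - [0,0,0]
    - [0,0,0]
    - [0,0,0]
    - [0,0,0]
  twist:
    - [0,0,0]
    - [0,0,0]
    - [0,0,0]
    - [0,0,0]
    - [0,0,0]
    - [0,0,0]
    - [0,0,0]
    - [0,0,0]
    - [0,0,0]
    - [0,0,0]
    - [0,0,0]
    - [0,0,0]
    - [0,0,0]
    - [0,0,-0.13]
    - [0,0,-0.13]
    - [0,0,-0.13]
    - [0,0,-0.13]
    - [0,0,-0.13]
    - [0,0,-0.13]
    - [0,0,0]

```text
clock: 3.25
position: [0.5979, 0.2363, 0.2013]
tool_rot: [3.141, 0.0, -2.611]
force: [0.2, -0.2, 0.0]
grip_width: 0.0852
finger_force: 0.0
```

```bash
python3 - <<'E'
from h import *
f=grab("wrist","pics/w1.png"); s=bot.observe(); print(s["position"],s["tool_rot"],np.array(s["qpos"]))
for q in("cell","button_end","flat_end","rest_d"):
    for r in bot.find_in("wrist",q)[:3]: print(q,round(r["score"],2),np.array(r["position"]),proj(f,r["position"]).round())
E
```

```text
[0.5979 0.2363 0.2013] [ 3.1413 -0.     -2.6164] [-0.3856  0.5822 -0.1259  1.5752  0.0824  0.9894  1.5596]
cell 0.84 [0.7142 0.2831 0.0321] [300. 273.]
cell 0.81 [0.596  0.2342 0.0407] [313. 180.]
cell 0.73 [0.6189 0.3365 0.0313] [375. 234.]
button_end 0.91 [0.5978 0.2364 0.0449] [314. 184.]
button_end 0.91 [0.6172 0.3325 0.0333] [373. 232.]
button_end 0.8 [0.7159 0.2852 0.0276] [301. 272.]
flat_end 0.75 [0.5976 0.2336 0.0415] [312. 182.]
flat_end 0.7 [0.7116 0.2819 0.0313] [300. 270.]
flat_end 0.63 [0.6203 0.3367 0.037 ] [375. 237.]
rest_d 0.9 [0.4548 0.2873 0.0117] [418.  91.]
rest_d 0.7 [0.5728 0.2253 0.0016] [316. 153.]
```

View pics/w1.png

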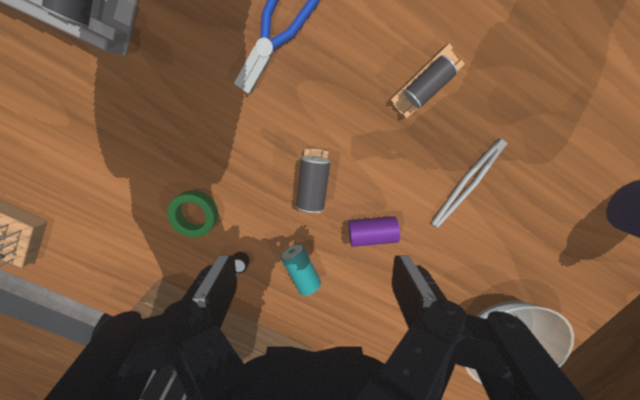

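The grey D cell lies at (313,183). Purple is at (374,232), turquoise at (300,270), and the C cell in its rest at (431,82). The tool is right over the D cell, so an enlarged crop should confirm it and show which end has the button.

```bash
python3 - <<'E'
import cv2
a=cv2.imread("pics/w1.png");cv2.imwrite("pics/w1c.png",cv2.resize(a[140:225,265:365],None,fx=7,fy=7,interpolation=cv2.INTER_CUBIC))
E
```

```text
(no output)
```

View pics/w1c.png

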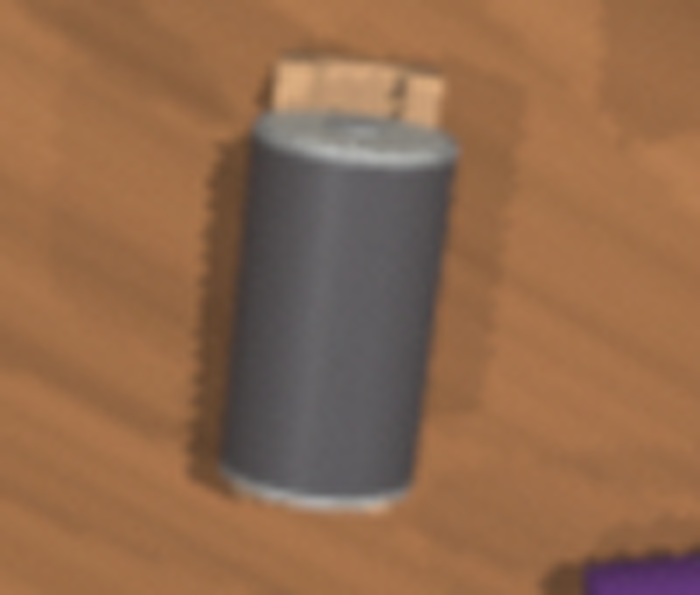

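```bash
python3 - <<'E'
from h import *
f=grab("wrist"); s=bot.observe();R,p=T(s)
g=lambda x,y,z:onz(f,265+x/7,140+y/7,z)
a=g(356,133,.027);b=g(317,475,.027);c=g(320,503,.044)
print(a,b,c,"len",np.linalg.norm((a-c)[:2]),"ang",np.arctan2(*(a-b)[[1,0]]),"width",np.linalg.norm(g(240,300,.027)-g(433,312,.027)))
d=R.T@(a-b);print(np.arctan2(d[1],d[0]),R.T@((a+c)/2-p))
E
```

```text
[0.5755 0.2263 0.027 ] [0.6308 0.2506 0.027 ] [0.6291 0.2505 0.044 ] len 0.05878626140733093 ang -2.7263655305517323 width 0.032683094549747965
0.11113928506835112 [-0.0049 -0.0007  0.1658]
```

apply_moves:
  claw: [0.085,0.085,0.085,0.085]
  xyz:
    - [0.015,0,0.02]
    - [0.015,0,0.02]
    - [0,0,0.02]
    - [0,0,0]
  twist:
    - [0,0,0.05]
    - [0,0,0.05]
    - [0,0,0]
    - [0,0,0]

```text
clock: 3.95
position: [0.5702, 0.2216, 0.1393]
tool_rot: [-3.141, -0.003, -2.714]
force: [-0.7, 0.2, -0.2]
grip_width: 0.0852
finger_force: 0.0
```

```bash
python3 - <<'E'
from h import *
f=grab("wrist","pics/w2.png"); s=bot.observe();R,p=T(s);print(p,s["tool_rot"])
a=cv2.imread("pics/w2.png"); u,v=proj(f,[.598,.236,.03]);print(u,v)
u=int(u);v=int(v);x0,y0=u-70,v-65
print(x0,y0);cv2.imwrite("pics/w2c.png",cv2.resize(a[y0:y0+120,x0:x0+140],None,fx=5,fy=5,interpolation=cv2.INTER_CUBIC))
E
```

```text
[0.5711 0.2221 0.1409] [-3.1415 -0.0014 -2.7138]
315.43751461420175 227.43236891306844
245 162
```

View pics/w2c.png

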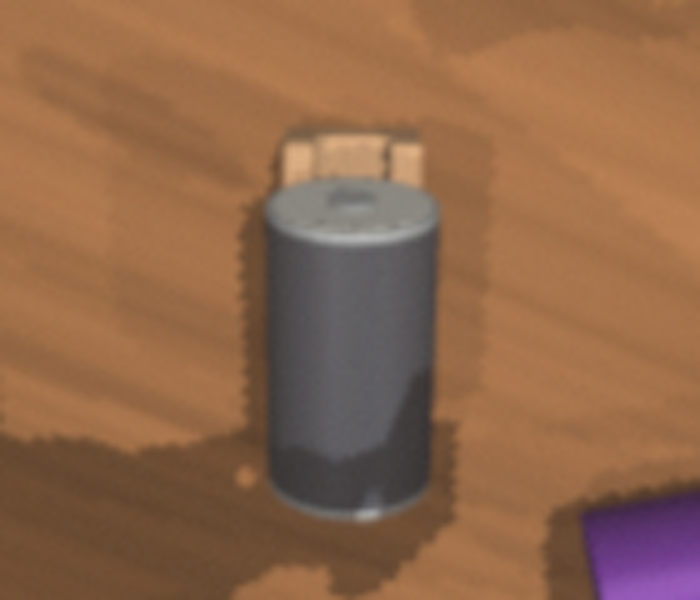

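The near end, facing the robot, shows a small dark oval button at crop (350,200), about 10 mm across. So that is the button end, and this is the grey D cell in its rest. Next I'll measure it and descend.

```bash
python3 - <<'E'
from h import *
f=grab("wrist"); s=bot.observe();R,p=T(s)
g=lambda x,y,z:onz(f,245+x/5,162+y/5,z)
a=g(352,210,.027);c=g(351,515,.044);b=g(351,470,.027)
d=R.T@(a-b)
print(a,c,"len",np.linalg.norm((a-c)[:2]),"width",np.linalg.norm(g(269,350,.027)-g(434,350,.027)))
print("ang",np.arctan2(d[1],d[0]),"mid in tool",R.T@((a+c)/2-p), "yaw",s["tool_rot"][2])
E
```

```text
[0.5781 0.2269 0.027 ] [0.6311 0.2509 0.044 ] len 0.05819774584860859 width 0.033558112359495094
ang 0.0020190077350443346 mid in tool [-0.0368  0.0015  0.1062] yaw -2.7137309563827468
```

apply_moves:
  claw: [0.06,0.06,0.06,0.06,0.06,0.06,0.06,0.06,0.06]
  xyz:
    - [-0.018,0.0005,0]
    - [-0.018,0.0005,0]
    - [0,0,0.03]
    - [0,0,0.03]
    - [0,0,0.03]
    - [0,0,0.02]
    - [0,0,0.012]
    - [0,0,0.012]
    - [0,0,0]
  twist:
    - [0,0,0]
    - [0,0,0]
    - [0,0,0]
    - [0,0,0]
    - [0,0,0]
    - [0,0,0]
    - [0,0,0]
    - [0,0,0]
    - [0,0,0]

```text
clock: 4.95
position: [0.6037, 0.2379, 0.0067]
tool_rot: [-3.142, -0.001, -2.713]
force: [0.3, 0.2, -0.6]
grip_width: 0.0602
finger_force: 0.0
```

apply_moves:
  claw: [0.045,0.04,0.038,0.036,0.034,0.032,0.03,0.03,0.03,0.03]
  force: 30
  xyz:
    - [0,0,0]
    - [0,0,0]
    - [0,0,0]
    - [0,0,0]
    - [0,0,0]
    - [0,0,0]
    - [0,0,0]
    - [0,0,0]
    - [0,0,0]
    - [0,0,0]
  twist:
    - [0,0,0]
    - [0,0,0]
    - [0,0,0]
    - [0,0,0]
    - [0,0,0]
    - [0,0,0]
    - [0,0,0]
    - [0,0,0]
    - [0,0,0]
    - [0,0,0]

```text
clock: 5.95
position: [0.6041, 0.2379, 0.0077]
tool_rot: [-3.141, 0.001, -2.714]
force: [0.8, -1.3, 6.0]
grip_width: 0.0331
finger_force: 29.2
```

apply_moves:
  claw: [0.025,0.025,0.025,0.025,0.025,0.025,0.025,0.025,0.025,0.025,0.025,0.025]
  force: 100
  xyz:
    - [0,0,0]
    - [0,0,0]
    - [0,0,0]
    - [0,0,-0.005]
    - [0,0,-0.015]
    - [0,0,-0.03]
    - [0,0,-0.03]
    - [0,0,-0.03]
    - [0,0,-0.03]
    - [0,0,-0.03]
    - [0,0,0]
    - [0,0,0]
  twist:
    - [0,0,0]
    - [0,0,0]
    - [0,0,0]
    - [0,0,0]
    - [0,0,0]
    - [0,0,0]
    - [0,0,0]
    - [0,0,0]
    - [0,0,0]
    - [0,0,0]
    - [0,0,0]
    - [0,0,0]

```text
clock: 7.15
position: [0.6039, 0.2379, 0.1785]
tool_rot: [-3.142, 0.001, -2.713]
force: [0.2, -1.0, -2.8]
grip_width: 0.0318
finger_force: 99.2
```

```bash
python3 - <<'E'
from h import *
f=grab("wrist","pics/w3.png"); s=bot.observe();R,p=T(s);print(p,s["tool_rot"],s["force"],s["grip_width"],np.array(s["qpos"]))
for n in ([-.031,0,-.019],[.031,0,-.019]): print(proj(f,R@np.array(n)+p))
# charger corners from top view estimate
ft=grab("top","pics/top1.png")
a=cv2.imread("pics/top1.png");cv2.imwrite("pics/top1c.png",cv2.resize(a[170:240,315:400],None,fx=8,fy=8,interpolation=cv2.INTER_CUBIC))
w=cv2.imread("pics/w3.png");cv2.imwrite("pics/w3c.png",cv2.resize(w[180:360,200:440],None,fx=3,fy=3,interpolation=cv2.INTER_CUBIC))
E
```

```text
[0.6035 0.2378 0.1774] [-3.1416 -0.0002 -2.7133] [-0.4696 -0.8599 -2.2108] 0.03152242321514507 [-0.4012  0.6161 -0.1004  1.5803  0.0713  0.9489  1.4742]
[313.6207 322.0537]
[313.5537 219.9992]
```

View pics/top1c.png

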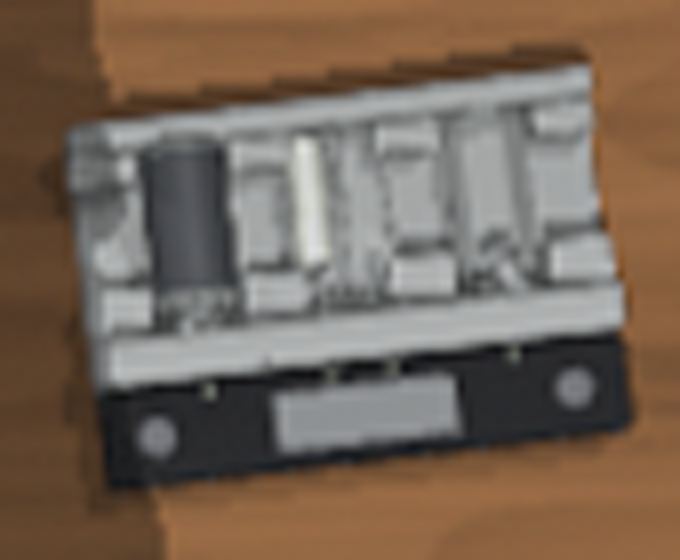

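View pics/w3c.png

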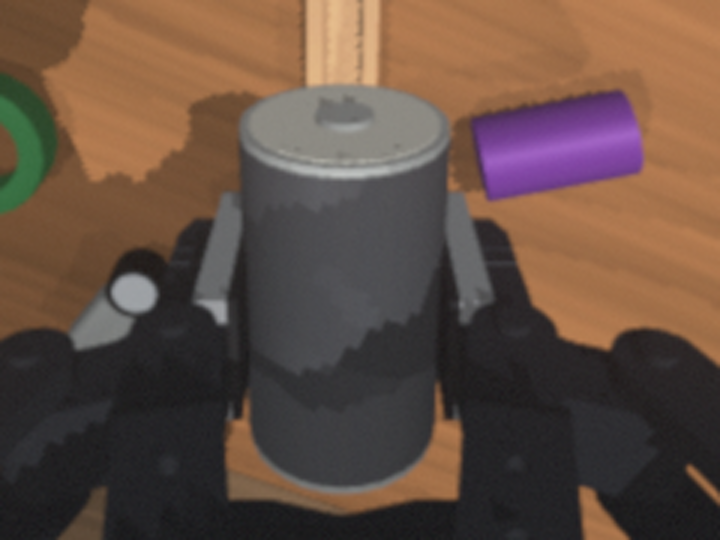

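```bash
python3 - <<'E'
from h import *
from scipy.optimize import least_squares
f=grab("wrist"); s=bot.observe();R,p=T(s)
def r(q):
    dx,dz,b=q
    P=[([30.75,0,-19],217.3),([29.25,0,-36],238.3),([-30.75,0,-36],343.3)]
    return [proj(f,R@((np.array(a)+[dx,0,dz])/1e3)+p)[1]-v+0*b for a,v in P]
q=least_squares(r,[0,0,0]).x;print("grasp dx,dz mm",q,r(q))
ft=grab("top")
g=lambda x,y,z:onz(ft,315+x/8,170+y/8,z)
a,b=g(110,347,.042),g(618,288,.042); print("spring wall",a,b,np.arctan2(-(b-a)[0],-(b-a)[1])*-1)
c,d=g(110,150,.034),g(590,92,.034); print("contact wall",c,d,np.arctan2((d-c)[0],-(d-c)[1]))
l,h=g(329,99,.034),g(368.5,454,.034); print("midline",l,h,np.arctan2((l-h)[1],(l-h)[0]))
yaw=np.mean([np.arctan2((b-a)[0],-(b-a)[1]),np.arctan2((d-c)[0],-(d-c)[1])])
X=np.array([np.cos(yaw),np.sin(yaw)]);Y=np.array([-X[1],X[0]])
xs=np.mean([(a[:2]@X+b[:2]@X)/2+.022,(c[:2]@X+d[:2]@X)/2-.0525]);ys=(l+h)[:2]@Y/2
o=X*xs+Y*ys; print("yaw",yaw,"charger",o,"gap",(c-a)[:2]@X,"bay",o+X*.02-Y*.06, "trough",g(490,130,.012),g(507,250,.012))
bay=o+X*.02-Y*.06
R2=Ro.from_euler("xyz",[np.pi,0,yaw]).as_matrix()
print(delta(s,R2,[*(bay-X*.08),.2]))
E
```

```text
grasp dx,dz mm [0.5362 2.7932 0.    ] [np.float64(1.2212778318395863), np.float64(-1.2701262409868264), np.float64(0.21893716680483521)]
spring wall [ 0.4968 -0.0296  0.042 ] [ 0.5155 -0.2272  0.042 ] 0.09402578636726394
contact wall [ 0.5746 -0.0315  0.034 ] [ 0.5933 -0.2201  0.034 ] 0.0989929033318017
midline [ 0.5928 -0.1178  0.034 ] [ 0.4535 -0.1292  0.034 ] 0.08153963801272622
yaw 0.09650934484953283 charger [ 0.5293 -0.1229] gap 0.07720821170540815 bay [ 0.555  -0.1807] trough [ 0.5817 -0.1828  0.012 ] [ 0.5338 -0.1879  0.012 ]
(array([ 0.2933, -0.3345, -0.023 ]), array([ 0.0021, -0.0004, -2.8098]))
```

apply_moves:
  claw: [0.025,0.025,0.025,0.025,0.025,0.025,0.025,0.025,0.025,0.025,0.025,0.025,0.025,0.025,0.025,0.025,0.025,0.025,0.025,0.025]
  xyz:
    - [0,0,-0.002]
    - [0,0,-0.002]
    - [0,0,-0.002]
    - [0,0,-0.002]
    - [0,0,-0.002]
    - [0,0,-0.002]
    - [0,0,-0.002]
    - [0,0,-0.002]
    - [0,0,-0.002]
    - [0,0,-0.002]
    - [0,0,0]
    - [0,0,0]
    - [0,0,0]
    - [0,0,0]
    - [0,0,0]
    - [0,0,0]
    - [0,0,0]
    - [0,0,0]
    - [0,0,0]
    - [0,0,0]
  twist:
    - [0,0,0.145]
    - [0,0,0.145]
    - [0,0,0.145]
    - [0,0,0.145]
    - [0,0,0.145]
    - [0,0,0.145]
    - [0,0,0.145]
    - [0,0,0.145]
    - [0,0,0.145]
    - [0,0,0.145]
    - [0,0,0.145]
    - [0,0,0.145]
    - [0,0,0.145]
    - [0,0,0.145]
    - [0,0,0.145]
    - [0,0,0.145]
    - [0,0,0.145]
    - [0,0,0.145]
    - [0,0,0.145]
    - [0,0,0.145]

```text
clock: 9.35
position: [0.6035, 0.2379, 0.1966]
tool_rot: [-3.142, 0.001, 0.664]
force: [0.1, -0.1, -2.6]
grip_width: 0.0315
finger_force: 99.0
```

apply_moves:
  claw: [0.025,0.025,0.025,0.025,0.025,0.025,0.025,0.025,0.025,0.025,0.025,0.025,0.025,0.025,0.025,0.025]
  xyz:
    - [0,0,0]
    - [0,0,0]
    - [0,0,0]
    - [0,0,0]
    - [-0.017,0.041,0]
    - [-0.017,0.041,0]
    - [-0.017,0.041,0]
    - [-0.017,0.041,0]
    - [-0.017,0.041,0]
    - [-0.017,0.041,0]
    - [-0.017,0.041,0]
    - [-0.017,0.041,0]
    - [-0.017,0.041,0]
    - [-0.017,0.041,0]
    - [0,0,0]
    - [0,0,0]
  twist:
    - [0,0,0.145]
    - [0,0,0.145]
    - [0,0,0.145]
    - [0,0,0.139]
    - [0,0,0]
    - [0,0,0]
    - [0,0,0]
    - [0,0,0]
    - [0,0,0]
    - [0,0,0]
    - [0,0,0]
    - [0,0,0]
    - [0,0,0]
    - [0,0,0]
    - [0,0,0]
    - [0,0,0]

```text
clock: 10.95
position: [0.4732, -0.1874, 0.197]
tool_rot: [-3.141, 0.001, 0.093]
force: [0.5, 0.6, -2.0]
grip_width: 0.0316
finger_force: 99.5
```

```bash
python3 - <<'E'
from h import *
f=grab("wrist","pics/w4.png"); s=bot.observe();R,p=T(s);print(p,s["tool_rot"],s["force"],s["grip_width"],np.array(s["qpos"]))
yaw=.0965;X=np.array([np.cos(yaw),np.sin(yaw),0]);Y=np.array([-X[1],X[0],0]);B=np.array([.555,-.1807,.029])
for n in ([32.5,0,5],[-42,0,13],[-23.5,0,0],[0,0,-17]): print(n,proj(f,B+X*n[0]/1e3+Y*n[1]/1e3+[0,0,n[2]/1e3]))
w=cv2.imread("pics/w4.png");cv2.imwrite("pics/w4c.png",cv2.resize(w[20:220,190:450],None,fx=3,fy=3,interpolation=cv2.INTER_CUBIC))
E
```

```text
[ 0.4737 -0.1863  0.1969] [-3.1413  0.0007  0.0954] [ 0.0959  0.5814 -1.9018] 0.03192052915811718 [-0.3374  0.5146  0.8274  1.9655 -0.492   0.874  -0.7231]
[32.5, 0, 5] [314.9483  72.0619]
[-42, 0, 13] [315.1121 148.0198]
[-23.5, 0, 0] [315.0267 129.0584]
[0, 0, -17] [314.9213 106.0616]
```

View pics/w4c.png

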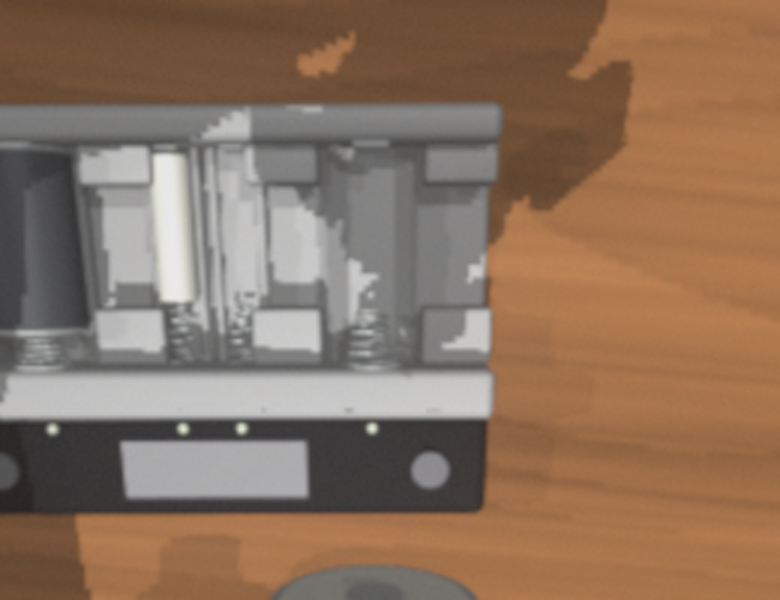

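```bash
python3 - <<'E'
from h import *
from scipy.ndimage import gaussian_filter1d as gf
w=cv2.imread("pics/w4.png",0).astype(float)
def hedge(r0,r1,cols,sgn):
    out=[]
    for c in cols:
        g=sgn*np.gradient(gf(w[r0:r1,c-1:c+2].mean(1),.8)); k=int(np.argmax(g))
        if 0<k<len(g)-1 and g[k]>5:
            a,b,d=g[k-1:k+2]; out.append((c,r0+k+.5*(a-d)/(a-2*b+d)))
    o=np.array(out); 
    for _ in range(3):
        q=np.polyfit(o[:,0],o[:,1],1); e=abs(o[:,1]-np.polyval(q,o[:,0])); o=o[e<max(.5,2*e.std())]
    return q[0],np.polyval(q,314),len(o),e.std()
print("springwall top edge",hedge(138,148,range(195,350,3),1))
print("springwall/console",hedge(155,164,range(195,350,3),-1))
print("console bottom",hedge(184,196,range(220,345,3),1))
print("contact outer edge",hedge(50,60,range(195,350,3),-1),hedge(50,60,range(195,350,3),1))
print("contact inner edge",hedge(62,72,range(195,350,3),-1),hedge(62,72,range(195,350,3),1))
def vedges(rows,c0,c1):
    pr=w[rows[0]:rows[1],c0:c1].mean(0); return pr.round().astype(int)
print("nearcheek rows 125-139, cols 290-340",vedges((125,139),290,345))
print("spring rows 128-140",vedges((128,133),298,335))
print("farcheek 72-80",vedges((72,79),290,345))
print("plate 65-69",[vedges((r,r+1),300,330).tolist() for r in (65,66,67,68,69)])
print("right edge springwall",vedges((145,157),345,362),"contact wall",vedges((56,64),345,366),"LED",vedges((161,164),305,323))
E
```

```text
springwall top edge (np.float64(-0.0033557762899225642), np.float64(143.82038773460548), 42, np.float64(0.11506939751831706))
springwall/console (np.float64(-0.0025952313628202135), np.float64(158.91553532760543), 50, np.float64(0.10373916503677912))
console bottom (np.float64(-0.002804315261657699), np.float64(190.68753778554677), 42, np.float64(0.017961642780465664))
contact outer edge (np.float64(-0.009608947132012245), np.float64(57.50067594185479), 2, np.float64(7.105427357601002e-15)) (np.float64(-0.003717242116268535), np.float64(54.58048236936414), 49, np.float64(0.07890287853558718))
contact inner edge (np.float64(-0.0010213838510246928), np.float64(65.01623142792427), 37, np.float64(0.16286764751556254)) (np.float64(0.001643634594979985), np.float64(69.03628553309696), 23, np.float64(0.18863803929791365))
nearcheek rows 125-139, cols 290-340 [187 188 188 190 192 187 156 112  98 107 117 124 122 117 111 109 119 129
 130 133 142 147 150 145 134 126 121 117 113 114 117 114 111 114 114 110
 106 101  96  91  95 114 125 128 128 128 129 134 138 139 140 143 148 150
 157]
spring rows
[... 668 characters left out ...]
9, 89, 89, 88, 89, 88, 88, 88], [82, 82, 80, 80, 78, 78, 81, 101, 118, 124, 125, 127, 126, 127, 128, 127, 128, 130, 124, 108, 85, 78, 77, 77, 78, 78, 78, 77, 78, 76], [90, 97, 96, 89, 80, 80, 83, 97, 111, 117, 118, 120, 120, 120, 120, 121, 120, 120, 118, 101, 83, 75, 76, 77, 76, 77, 78, 78, 77, 74], [103, 105, 110, 115, 113, 114, 121, 114, 99, 95, 96, 96, 97, 95, 95, 95, 95, 95, 95, 92, 88, 85, 84, 84, 84, 84, 83, 83, 82, 82]]
right edge springwall [199 198 198 199 198 199 198 188 166 136 121 122 122 122 123 122 122] contact wall [130 130 130 130 130 131 130 131 131 130 123 110  96  87  87  87  87  87
  87  87  88] LED [ 58  58  58  58  58  58  72 140 194 199 146  77  59  58  57  57  57  57]
```

```bash
python3 - <<'E'
from h import *
w=cv2.imread("pics/w4.png",0).astype(int)
for r in (224,230,236,242): print(r,"L",w[r,270:292].tolist(),"R",w[r,338:362].tolist())
for r in (214,218,222): print(r,w[r,298:332].tolist())
f=grab("wrist"); s=bot.observe();R,p=T(s);print(p,s["tool_rot"])
for y in(-17,0,17):print(proj(f,R@np.array([.02925,y/1e3,-.0193])+p))
# x estimate from rows
for n,row in(([-42,0,13],143.8),([32.5,0,5],66.5)):
    P=onz(f,313.3,row,.029+n[2]/1e3); q=R.T@(P-p); print("bay x in tool mm",q[0]*1e3-n[0], "y",q[1]*1e3)
E
```

```text
224 L [117, 116, 113, 112, 111, 110, 110, 110, 110, 103, 95, 93, 92, 100, 109, 112, 111, 110, 111, 111, 110, 112] R [114, 113, 113, 114, 113, 113, 112, 109, 100, 94, 92, 99, 120, 131, 132, 132, 131, 131, 128, 127, 128, 127, 128, 127]
230 L [106, 106, 105, 105, 104, 105, 106, 107, 105, 85, 64, 66, 80, 95, 105, 106, 104, 97, 93, 98, 104, 107] R [116, 109, 103, 96, 97, 100, 103, 104, 98, 82, 66, 81, 112, 125, 126, 126, 127, 128, 128, 128, 127, 127, 127, 127]
236 L [110, 109, 111, 108, 110, 110, 108, 109, 108, 93, 69, 56, 56, 58, 59, 61, 59, 62, 63, 63, 68, 78] R [81, 68, 62, 60, 59, 58, 58, 56, 56, 54, 60, 91, 118, 125, 128, 128, 128, 128, 129, 128, 129, 130, 129, 130]
242 L [110, 111, 111, 112, 110, 110, 110, 109, 108, 98, 76, 56, 55, 57, 57, 59, 58, 60, 61, 61, 61, 61] R [62, 60, 62, 59, 57, 58, 56, 56, 54, 57, 66, 100, 118, 120, 120, 121, 124, 122, 125, 124, 124, 125, 125, 125]
214 [112, 113, 113, 111, 111, 110, 109, 106, 105, 104, 102, 101, 99, 99, 98, 97, 98, 99, 99, 101, 102, 103, 105, 109, 110, 112, 111, 111, 112, 112, 113, 113, 113, 112]
218 [113, 113, 112, 113, 113, 113, 110, 99, 93, 91, 92, 91, 92, 93, 93, 92, 93, 95, 94, 92, 92, 92, 92, 94, 93, 95, 102, 108, 111, 112, 112, 111, 113, 113]
222 [112, 113, 113, 115, 112, 113, 112, 111, 111, 114, 117, 119, 121, 123, 125, 123, 122, 123, 123, 125, 121, 120, 116, 114, 113, 111, 113, 113, 112, 113, 113, 113, 111, 112]
[ 0.474  -0.1857  0.1969] [-3.1413  0.0007  0.0967]
[278.0009 225.0299]
[313.2208 224.9753]
[348.4381 224.9206]
bay x in tool mm 86.25133123273665 y -0.1661005252270368
bay x in tool mm 86.85339607635049 y -0.020144598160984923
```

apply_moves:
  claw: [0.025,0.025,0.025,0.025,0.025,0.025,0.025,0.025,0.025,0.025]
  xyz:
    - [0.034,-0.0003,0.029]
    - [0.034,-0.0003,0.029]
    - [0.034,-0.0003,0.029]
    - [0,0,0]
    - [0,0,0]
    - [0,0,0]
    - [0,0,0]
    - [0,0,0]
    - [0,0,0]
    - [0,0,0]
  twist:
    - [0,0,0]
    - [0,0,0]
    - [0,0,-0.003]
    - [0,0.114,0]
    - [0,0.114,0]
    - [0,0.114,0]
    - [0,0.112,0]
    - [0,0,0]
    - [0,0,0]
    - [0,0,0]

```text
clock: 12.05
position: [0.5786, -0.1738, 0.1078]
tool_rot: [-3.134, -0.4, 0.101]
force: [0.2, -0.3, -1.6]
grip_width: 0.0316
finger_force: 99.6
```

```bash
cat >> h.py <<'E'
def avg(n=8):
    P=[];A=[];F=[];M=[]
    for _ in range(n):
        bot.grab_frame("side"); s=bot.observe(); P.append(s["position"]);A.append(Ro.from_euler("xyz",s["tool_rot"]));F.append(s["force"]);M.append(s["moment"])
    R=Ro.concatenate(A).mean().as_matrix(); return R,np.mean(P,0),np.mean(F,0),np.mean(M,0),s
# bay estimate: seen from TCP p0 at yaw
YAW=.0985
X=np.array([np.cos(YAW),np.sin(YAW),0]);Y=np.array([-X[1],X[0],0]);Z=np.array([0,0,1.])
p0=np.array([.4738,-.1862,0]); BAY=p0+.084*X+.0009*Y+.029*Z
def report(n=8,dx=0.,BAY=BAY):
    R,p,F,M,s=avg(n)
    x=R[:,0]; th=np.arctan2(x[2],x@X); C=p+R@np.array([dx,0,-.0193])
    b=lambda v:np.array([v@X,v@Y,v@Z])
    print("TCP",b(p-BAY)*1e3,"th",th,"yawerr",x@Y,"roll",R[2,1],"\nC",b(C-BAY)*1e3,"F",b(C-BAY-.03075*x)*1e3,"butt",b(C-BAY+.03075*x)*1e3,"\nforce bay",b(F),"mom",M,"grip",s["grip_width"],"t",s["clock"])
    return R,p
E
python3 - <<'E'
from h import *
print(BAY); report(); print(np.array(bot.observe()["qpos"]))
E
```

```text
[ 0.5573 -0.177   0.029 ]
TCP [21.1293  1.4869 78.6542] th 0.4008427369058631 yawerr 0.002242663245509165 roll -0.007608318780548115 
C [13.5993  1.3091 96.4237] F [-14.7132   1.2401  84.4253] butt [ 41.9117   1.3781 108.4222] 
force bay [ 0.0164 -0.1656 -1.4315] mom [-0.0615  0.5446  0.0162] grip 0.03175691397865123 t 12.45
[ 0.126   0.5571  0.2005  2.0791 -1.0946  0.2909 -0.1649]
```

apply_moves:
  claw: [0.025,0.025,0.025,0.025,0.025,0.025]
  xyz:
    - [-0.006,0.0003,0.0124]
    - [-0.006,0.0003,0.0124]
    - [-0.006,0.0003,0.0124]
    - [-0.006,0.0003,0.0124]
    - [0,0,0]
    - [0,0,0]
  twist:
    - [-0.0042,0,0.0011]
    - [-0.0042,0,0.0011]
    - [0,0,0]
    - [0,0,0]
    - [0,0,0]
    - [0,0,0]

```text
clock: 13.05
position: [0.5777, -0.1781, 0.0568]
tool_rot: [-3.137, -0.394, 0.096]
force: [0.6, -1.1, -1.8]
grip_width: 0.0315
finger_force: 100.1
```

```bash
python3 - <<'E'
from h import *
report(); print(np.array(bot.observe()["qpos"]))
f=grab("wrist","pics/w5.png");g=grab("side","pics/s5.png")
s=bot.observe();R,p=T(s)
print("wall bay top in wrist", [proj(f,BAY+X*a/1e3+Y*b/1e3+Z*c/1e3).round() for a,b,c in((32.5,0,5),(-42,0,13),(-23.5,0,0))])
E
```

```text
TCP [20.3275 -2.3849 28.1354] th 0.39431747641973003 yawerr -0.0014833599054569911 roll -0.004558307453240984 
C [12.9128 -2.4683 45.954 ] F [-15.4774  -2.4226  34.1406] butt [41.303  -2.5139 57.7675] 
force bay [ 0.2013 -0.0219 -1.6392] mom [-0.0729  0.5409  0.0068] grip 0.0314681351456392 t 13.45
[ 0.2712  0.6429  0.0114  2.0821 -1.2628  0.161   0.0366]
wall bay top in wrist [array([311., 233.]), array([311., 354.]), array([311., 316.])]
```

The wrist joint q6 is on its limit at this tilt (0.161 against 0.16). Taking the cell with the tool leaning 0.28 rad towards the flat end means less tool tilt at the bay. So I'll put it back in its rest and regrasp it leaned.

apply_moves:
  claw: [0.025,0.025,0.025,0.025,0.025,0.025,0.025,0.025,0.025,0.025,0.025]
  xyz:
    - [0.014,0,-0.033]
    - [0.014,0,-0.033]
    - [0.014,0,-0.033]
    - [0,0,0]
    - [0,0,0]
    - [0,0,0]
    - [0,0,0]
    - [0,0,0]
    - [0,0,0]
    - [0,0,0]
    - [0,0,0]
  twist:
    - [0,0,0]
    - [0,0,0]
    - [0,0,0]
    - [0,-0.13,0]
    - [0,-0.13,0]
    - [0,-0.134,0]
    - [0,0,-0.11]
    - [0,0,-0.11]
    - [0,0,-0.11]
    - [0,0,0]
    - [0,0,0]

```text
clock: 14.65
position: [0.5786, -0.1778, 0.1595]
tool_rot: [-3.137, -0.005, 0.426]
force: [-0.5, -0.3, -1.1]
grip_width: 0.0316
finger_force: 100.4
```

```bash
python3 - <<'E'
from h import *
R,p,F,M,s=avg(4);print(p,Ro.from_matrix(R).as_euler("xyz"),F,np.array(s["qpos"]))
s["position"]=p;s["tool_rot"]=Ro.from_matrix(R).as_euler("xyz")
print(delta(s,Ro.from_euler("xyz",[np.pi,0,.4286]).as_matrix(),[.604,.238,.15]))
E
```

```text
[ 0.5787 -0.1778  0.1594] [-3.1374 -0.0043  0.4272] [-0.197   0.1175 -1.8634] [-0.2223  0.6713  0.6513  1.7447 -0.51    0.9003 -0.4924]
(array([ 0.1953, -0.3679,  0.0118]), array([-0.0042, -0.0043, -0.0014]))
```

apply_moves:
  claw: [0.025,0.025,0.025,0.025,0.025,0.025,0.025,0.025,0.025,0.025,0.025,0.025,0.025]
  xyz:
    - [0.0195,-0.0368,0]
    - [0.0195,-0.0368,0]
    - [0.0195,-0.0368,0]
    - [0.0195,-0.0368,0]
    - [0.0195,-0.0368,0]
    - [0.0195,-0.0368,0]
    - [0.0195,-0.0368,0]
    - [0.0195,-0.0368,0]
    - [0.0195,-0.0368,0]
    - [0.0195,-0.0368,0]
    - [0,0,0]
    - [0,0,0]
    - [0,0,0]
  twist:
    - [-0.0042,-0.0043,0]
    - [0,0,0]
    - [0,0,0]
    - [0,0,0]
    - [0,0,0]
    - [0,0,0]
    - [0,0,0]
    - [0,0,0]
    - [0,0,0]
    - [0,0,0]
    - [0,0,0]
    - [0,0,0]
    - [0,0,0]

```text
clock: 16.15
position: [0.6027, 0.2368, 0.1597]
tool_rot: [3.141, 0.0, 0.428]
force: [-0.7, -0.9, -1.5]
grip_width: 0.0316
finger_force: 100.4
```

```bash
python3 - <<'E'
from h import *
R,p,F,M,s=avg(4);print(p,Ro.from_matrix(R).as_euler("xyz"),F,np.array(s["qpos"]))
s["position"]=p;s["tool_rot"]=Ro.from_matrix(R).as_euler("xyz")
print(delta(s,Ro.from_euler("xyz",[np.pi,0,.4286]).as_matrix(),[.604,.238,.0077]))
E
```

```text
[0.6029 0.2368 0.1598] [3.1414 0.     0.4278] [ 0.1388 -0.093  -1.5144] [-0.8842  0.7459  0.6838  1.6252 -0.5465  0.97   -1.1564]
(array([ 0.0015, -0.0006,  0.1521]), array([ 0.0002,  0.    , -0.0008]))
```

apply_moves:
  claw: [0.025,0.025,0.025,0.025,0.025,0.025,0.025,0.025,0.025]
  xyz:
    - [0.0015,-0.0006,0.035]
    - [0,0,0.035]
    - [0,0,0.035]
    - [0,0,0.025]
    - [0,0,0.01]
    - [0,0,0.006]
    - [0,0,0.003]
    - [0,0,0.002]
    - [0,0,0]
  twist:
    - [0,0,0]
    - [0,0,0]
    - [0,0,0]
    - [0,0,0]
    - [0,0,0]
    - [0,0,0]
    - [0,0,0]
    - [0,0,0]
    - [0,0,0]

```text
clock: 17.25
position: [0.6041, 0.2393, 0.0093]
tool_rot: [-3.142, -0.001, 0.43]
force: [-0.1, 0.3, -1.8]
grip_width: 0.0315
finger_force: 100.4
```

apply_moves:
  claw: [0.025,0.025,0.025,0.035,0.045,0.055,0.06,0.06,0.06,0.06,0.06,0.06,0.06,0.06,0.06,0.06]
  xyz:
    - [0,0,0.001]
    - [0,0,0.0007]
    - [0,0,0]
    - [0,0,0]
    - [0,0,0]
    - [0,0,0]
    - [0,0,0]
    - [0,0,-0.015]
    - [0,0,-0.025]
    - [0,0,-0.02]
    - [0,0,0]
    - [0,0,0]
    - [0,0,0]
    - [0,0,0]
    - [0,0,0]
    - [0,0,0]
  twist:
    - [0,0,0]
    - [0,0,0]
    - [0,0,0]
    - [0,0,0]
    - [0,0,0]
    - [0,0,0]
    - [0,0,0]
    - [0,0,0]
    - [0,0,0]
    - [0,0,0]
    - [0,-0.14,0]
    - [0,-0.14,0]
    - [0,0,0]
    - [0,0,0]
    - [0,0,0]
    - [0,0,0]

```text
clock: 18.85
position: [0.6036, 0.239, 0.0677]
tool_rot: [-3.141, 0.278, 0.429]
force: [0.5, 0.9, -0.8]
grip_width: 0.0602
finger_force: 0.0
```

```bash
python3 - <<'E'
from h import *
R,p,F,M,s=avg(4);print(p,Ro.from_matrix(R).as_euler("xyz"),F,np.array(s["qpos"]))
s["position"]=p;s["tool_rot"]=Ro.from_matrix(R).as_euler("xyz")
R2=Ro.from_euler("xyz",[np.pi,0,.4286]).as_matrix()@Ro.from_rotvec([0,-.28,0]).as_matrix()
C=np.array([.604,.238,.027]); print(delta(s,R2,C+R2[:,2]*.0193))
f=grab("wrist","pics/w6.png");w=cv2.imread("pics/w6.png")
u,v=proj(f,C);print(u,v); u,v=int(u),int(v);y0=max(0,v-80);print(u-110,y0)
cv2.imwrite("pics/w6c.png",cv2.resize(w[y0:y0+160,u-110:u+110],None,fx=3.4,fy=3.4,interpolation=cv2.INTER_CUBIC))
for e in(.03075,-.03075):print(proj(f,C+np.array([np.cos(.4286),np.sin(.4286),0])*e))
E
```

```text
[0.6037 0.2392 0.0675] [-3.1414  0.279   0.4295] [ 0.0459  0.1276 -0.0097] [-0.795   1.003   0.6303  1.3905 -0.5316  1.2183 -1.2059]
(array([0.011 , 0.0012, 0.0583]), array([ 0.    , -0.001 ,  0.0008]))
315.9861784847637 215.3239953337874
205 135
[316.2351 177.5946]
[315.7788 246.766 ]
```

View pics/w6c.png

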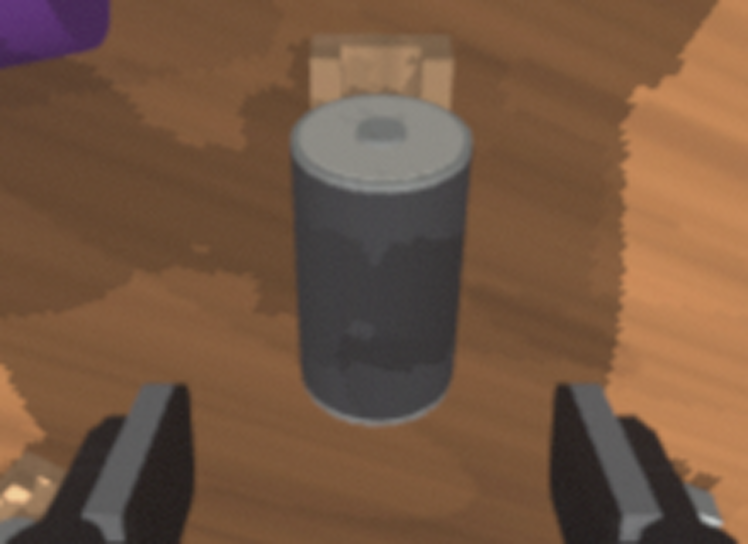

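apply_moves:
  claw: [0.06,0.06,0.06,0.06,0.06,0.055,0.045,0.04,0.037,0.034,0.03,0.028,0.025,0.025,0.025]
  force: 30
  xyz:
    - [0.0022,0.0002,0.0117]
    - [0.0022,0.0002,0.0117]
    - [0.0022,0.0002,0.0117]
    - [0.0022,0.0002,0.0117]
    - [0.0022,0.0002,0.0113]
    - [0,0,0]
    - [0,0,0]
    - [0,0,0]
    - [0,0,0]
    - [0,0,0]
    - [0,0,0]
    - [0,0,0]
    - [0,0,0]
    - [0,0,0]
    - [0,0,0]
  twist:
    - [0,0,0]
    - [0,0,0]
    - [0,0,0]
    - [0,0,0]
    - [0,0,0]
    - [0,0,0]
    - [0,0,0]
    - [0,0,0]
    - [0,0,0]
    - [0,0,0]
    - [0,0,0]
    - [0,0,0]
    - [0,0,0]
    - [0,0,0]
    - [0,0,0]

```text
clock: 20.6
position: [0.5996, 0.2359, 0.0086]
tool_rot: [3.141, 0.279, 0.43]
force: [0.9, -1.7, 6.4]
grip_width: 0.0331
finger_force: 29.3
```

```bash
python3 - <<'E'
from h import *
R,p,F,M,s=avg(4);print(p,Ro.from_matrix(R).as_euler("xyz"),F,s["grip_width"],s["finger_force"])
print("axis offset: z behind TCP", (0.027-p[2])/R[2,2], "C in tool if cell at .604,.238:",R.T@(np.array([.604,.238,.027])-p))
E
```

```text
[0.5996 0.2358 0.0086] [3.1412 0.2792 0.4294] [ 1.1077 -1.1226  6.1319] 0.03345832577277712 29.310824275016785
axis offset: z behind TCP -0.019133613446592288 C in tool if cell at .604,.238: [-0.0004 -0.0001 -0.019 ]
```

apply_moves:
  claw: [0.025,0.025,0.025,0.025,0.025,0.025,0.025,0.025,0.025,0.025,0.025,0.025,0.025]
  force: 100
  xyz:
    - [0,0,0]
    - [0,0,0]
    - [0,0,0]
    - [-0.0014,0,-0.0048]
    - [-0.004,0,-0.014]
    - [-0.009,0,-0.031]
    - [-0.009,0,-0.031]
    - [-0.009,0,-0.031]
    - [-0.009,0,-0.031]
    - [0,0,0]
    - [0,0,0]
    - [0,0,0]
    - [0,0,0]
  twist:
    - [0,0,0]
    - [0,0,0]
    - [0,0,0]
    - [0,0,0]
    - [0,0,0]
    - [0,0,0]
    - [0,0,0]
    - [0,0,0]
    - [0,0,0]
    - [0.0305,0,0.106]
    - [0.0305,0,0.106]
    - [0.0305,0,0.106]
    - [0,0,0]

```text
clock: 22.1
position: [0.5991, 0.2349, 0.1577]
tool_rot: [3.141, 0.28, 0.095]
force: [0.8, -0.2, -1.7]
grip_width: 0.0315
finger_force: 99.2
```

```bash
cat >> h.py <<'E'
BAY=p0+.083*X+.0009*Y+.029*Z
LEAN=.279; A=np.array([np.cos(LEAN),0,-np.sin(LEAN)]); CT=np.array([0,0,-.0191])
def rep(n=6,BAY=BAY):
    R,p,F,M,s=avg(n); a=R@A; th=np.arctan2(a[2],a@X); C=p+R@CT
    b=lambda v:np.array([v@X,v@Y,v@Z])
    print("th",round(th,4),"yawerr",round(a@Y,4),"roll",round(R[2,1],4),"C",b(C-BAY)*1e3,"F",b(C-BAY-.03075*a)*1e3,"butt",b(C-BAY+.03075*a)*1e3,"\nforce bay",b(F),"mom",M,"grip",s["grip_width"],s["finger_force"],"t",s["clock"],"q6",s["qpos"][5])
    return R,p
def to(R,p,Fb,th,BAY=BAY):
    # move so that flat-end centre sits at Fb (bay mm), cell tilt th, yaw/roll true
    a=X*np.cos(th)+Z*np.sin(th); t=th-LEAN
    R2=np.c_[X*np.cos(t)+Z*np.sin(t),-Y,X*np.sin(t)-Z*np.cos(t)]
    F=BAY+(X*Fb[0]+Y*Fb[1]+Z*Fb[2])/1e3; C=F+.03075*a; p2=C-R2@CT
    return R.T@(p2-p), Ro.from_matrix(R.T@R2).as_rotvec()
E
python3 - <<'E'
from h import *
R,p=rep(4); print(to(R,p,[-18,0,80],0.0))
E
```

```text
th -0.0009 yawerr 0.0032 roll -0.0002 C [ 88.2555 406.843  146.5346] F [ 57.5057 406.7461 146.5608] butt [119.0054 406.9399 146.5085] 
force bay [ 0.1016  0.0808 -1.5042] mom [ 0.039  -0.3943 -0.0185] grip 0.031579132179875895 99.15412187576294 t 22.3 q6 1.369995179444819
(array([-0.0554,  0.4066,  0.0851]), array([0.0007, 0.0009, 0.0031]))
```

apply_moves:
  claw: [0.025,0.025,0.025,0.025,0.025,0.025,0.025,0.025,0.025,0.025,0.025,0.025,0.025,0.025,0.025,0.025,0.025]
  xyz:
    - [-0.0055,0.0406,0.0085]
    - [-0.0055,0.0406,0.0085]
    - [-0.0055,0.0406,0.0085]
    - [-0.0055,0.0406,0.0085]
    - [-0.0055,0.0406,0.0085]
    - [-0.0055,0.0406,0.0085]
    - [-0.0055,0.0406,0.0085]
    - [-0.0055,0.0406,0.0085]
    - [-0.0055,0.0406,0.0085]
    - [-0.0055,0.0406,0.0085]
    - [0,0,0]
    - [0,0,0]
    - [0,0,0]
    - [0,0,0]
    - [0,0,0]
    - [0,0,0]
    - [0,0,0]
  twist:
    - [0,0,0.003]
    - [0,0,0]
    - [0,0,0]
    - [0,0,0]
    - [0,0,0]
    - [0,0,0]
    - [0,0,0]
    - [0,0,0]
    - [0,0,0]
    - [0,0,0]
    - [0,0.082,0]
    - [0,0.082,0]
    - [0,0.082,0]
    - [0,0.082,0]
    - [0,0.082,0]
    - [0,0,0]
    - [0,0,0]

```text
clock: 24.0
position: [0.5623, -0.1754, 0.091]
tool_rot: [3.141, -0.129, 0.097]
force: [0.7, -0.2, -0.9]
grip_width: 0.0316
finger_force: 99.4
```

```bash
python3 - <<'E'
from h import *
R,p=rep(6); print(to(R,p,[-18,0,30],0.41))
E
```

```text
th 0.4079 yawerr -0.0006 roll 0.001 C [ 3.8703  1.1923 80.3528] F [-24.3566   1.2101  68.1542] butt [32.0971  1.1744 92.5514] 
force bay [-0.0195 -0.1482 -2.0837] mom [-0.0225  0.1734  0.0032] grip 0.031808587952838925 99.39674735069275 t 24.3 q6 0.6047993660654325
(array([0.0014, 0.0011, 0.0386]), array([ 0.0012,  0.0021, -0.0009]))
```

apply_moves:
  claw: [0.025,0.025,0.025,0.025,0.025]
  xyz:
    - [0.0007,0.0006,0.0193]
    - [0.0007,0.0005,0.0193]
    - [0,0,0]
    - [0,0,0]
    - [0,0,0]
  twist:
    - [0.0012,0.0021,-0.0009]
    - [0,0,0]
    - [0,0,0]
    - [0,0,0]
    - [0,0,0]

```text
clock: 24.8
position: [0.5687, -0.1764, 0.0533]
tool_rot: [3.141, -0.133, 0.097]
force: [0.4, 0.1, -1.1]
grip_width: 0.0314
finger_force: 99.4
```

```bash
python3 - <<'E'
from h import *
R,p=rep(6); print(to(R,p,[-18,0,5],0.41))
f=grab("wrist","pics/w7.png"); w=cv2.imread("pics/w7.png",0).astype(int)
B=lambda a,b,c:BAY+X*a/1e3+Y*b/1e3+Z*c/1e3
for n in((52,0,5),(32.5,0,5),(31,6,5),(31,-6,5),(25,18.5,-3),(25,-18.5,-3),(40,-44,5),(20,18.5,-3)): print(n,proj(f,B(*n)).round(1))
c=np.hstack([p+R@(CT+A*.02925+np.array([0,y,0])) for y in(-.017,.017)]);print("shoulder L/R",proj(f,c[:3]),proj(f,c[3:]), "tip",proj(f,p+R@(CT+A*.03075)))
E
```

```text
th 0.4118 yawerr -0.0014 roll -0.0 C [ 9.8443 -0.2721 43.0301] F [-18.3354  -0.2298  30.723 ] butt [38.024  -0.3144 55.3372] 
force bay [ 0.3494 -0.0454 -1.4458] mom [-0.02    0.1871  0.0008] grip 0.03155883815078448 99.4283401966095 t 25.1 q6 0.5397685525149905
(array([-0.0031, -0.0003,  0.0256]), array([ 0.0002, -0.0018, -0.0015]))
(52, 0, 5) [313.9 185.2]
(32.5, 0, 5) [313.9 215.6]
(31, 6, 5) [304.5 217.9]
(31, -6, 5) [323.4 217.9]
(25, 18.5, -3) [286.3 223.4]
(25, -18.5, -3) [341.6 223.3]
(40, -44, 5) [383.8 203.9]
(20, 18.5, -3) [286.4 230.6]
shoulder L/R [277.4051 234.7665] [351.8911 234.7485] tip [314.6567 232.2938]
```

```bash
python3 - <<'E'
import cv2,numpy as np
w=cv2.imread("pics/w7.png",0).astype(int)
for r in (188,192,196,200,204,208): print(r,w[r,372:396].tolist())
for r in (236,242,248,254): print(r,"L",w[r,268:290].tolist(),"R",w[r,340:362].tolist())
a=cv2.imread("pics/w7.png");cv2.imwrite("pics/w7c.png",cv2.resize(a[150:330,220:420],None,fx=3.3,fy=3.3,interpolation=cv2.INTER_CUBIC))
E
```

```text
188 [87, 87, 88, 87, 89, 89, 89, 90, 88, 87, 89, 89, 88, 89, 89, 90, 91, 90, 90, 90, 90, 91, 93, 93]
192 [104, 104, 106, 106, 106, 105, 105, 105, 105, 103, 101, 95, 89, 90, 90, 89, 89, 88, 91, 115, 128, 125, 119, 120]
196 [139, 140, 140, 141, 138, 141, 140, 139, 140, 138, 137, 132, 121, 106, 97, 99, 122, 137, 139, 137, 136, 134, 131, 131]
200 [137, 138, 137, 139, 138, 138, 137, 138, 138, 137, 134, 126, 119, 114, 122, 129, 128, 126, 124, 123, 124, 124, 123, 125]
204 [130, 129, 127, 121, 121, 121, 121, 124, 123, 125, 121, 116, 115, 114, 118, 121, 122, 121, 121, 122, 123, 122, 123, 123]
208 [104, 103, 104, 103, 103, 104, 104, 104, 106, 105, 106, 111, 118, 120, 119, 120, 120, 120, 120, 121, 121, 122, 121, 123]
236 L [172, 171, 169, 172, 170, 171, 171, 172, 168, 141, 117, 115, 117, 127, 137, 142, 144, 143, 143, 142, 143, 142] R [143, 143, 143, 142, 142, 143, 142, 139, 125, 114, 113, 119, 166, 198, 206, 207, 206, 201, 197, 197, 198, 198]
242 L [172, 171, 172, 171, 171, 172, 169, 168, 167, 148, 108, 86, 100, 112, 113, 114, 122, 135, 142, 142, 143, 143] R [143, 143, 143, 142, 136, 126, 117, 115, 113, 102, 94, 145, 185, 193, 196, 198, 196, 197, 196, 197, 198, 197]
248 L [171, 171, 171, 169, 156, 123, 92, 89, 89, 87, 78, 65, 60, 60, 67, 81, 100, 111, 112, 113, 110, 113] R [116, 115, 114, 113, 110, 99, 82, 67, 59, 60, 72, 89, 94, 94, 98, 137, 179, 196, 198, 196, 195, 197]
254 L [52, 52, 57, 82, 92, 90, 88, 88, 89, 88, 85, 72, 61, 61, 62, 62, 63, 63, 62, 65, 64, 66] R [69, 62, 61, 61, 60, 59, 59, 58, 61, 64, 82, 94, 94, 94, 94, 95, 93, 76, 55, 51, 51, 50]
```

View pics/w7c.png

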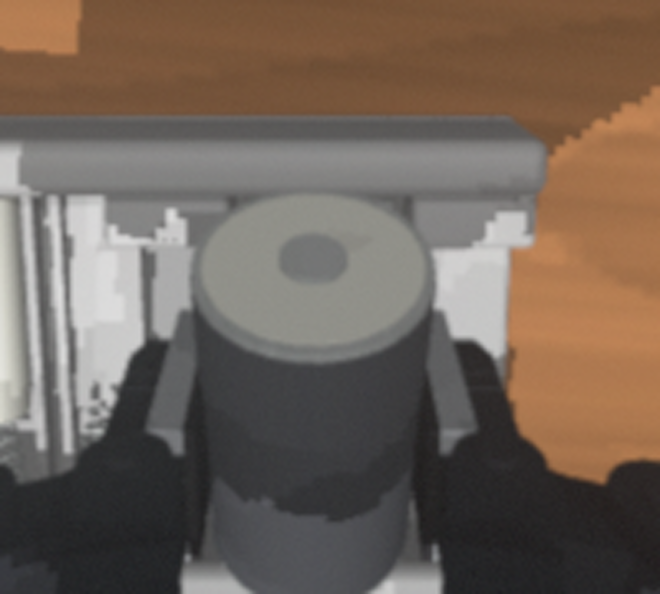

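```bash
python3 - <<'E'
import cv2,numpy as np
w=cv2.imread("pics/w7.png",0).astype(int)
for r in range(206,224,2): print(r,"L",w[r,280:300].tolist(),"R",w[r,334:356].tolist(),"O",w[r,372:390].tolist())
for r in (224,228,232): print(r,"L",w[r,270:290].tolist(),"R",w[r,340:360].tolist())
for r in (222,228,232): print("but",r,w[r,298:332].tolist())
E
```

```text
206 L [122, 124, 124, 123, 123, 123, 123, 123, 123, 124, 124, 123, 123, 124, 123, 124, 122, 123, 125, 124] R [125, 123, 123, 124, 123, 124, 124, 122, 123, 123, 123, 123, 124, 124, 123, 122, 124, 123, 125, 123, 125, 124] O [118, 119, 117, 114, 115, 116, 115, 114, 115, 115, 114, 114, 115, 119, 121, 122, 121, 122]
208 L [108, 108, 108, 108, 109, 109, 109, 107, 107, 106, 107, 106, 107, 107, 107, 105, 106, 106, 108, 109] R [107, 108, 107, 106, 107, 107, 106, 107, 106, 106, 107, 108, 107, 108, 110, 109, 108, 108, 108, 108, 109, 108] O [104, 103, 104, 103, 103, 104, 104, 104, 106, 105, 106, 111, 118, 120, 119, 120, 120, 120]
210 L [113, 112, 112, 113, 113, 112, 113, 108, 98, 86, 80, 85, 94, 97, 94, 97, 101, 106, 112, 119] R [102, 99, 95, 95, 93, 93, 96, 96, 87, 81, 86, 103, 110, 112, 112, 113, 113, 112, 111, 112, 111, 113] O [113, 112, 111, 107, 104, 115, 123, 124, 117, 110, 106, 111, 116, 114, 117, 118, 117, 118]
212 L [133, 133, 134, 133, 132, 132, 133, 127, 115, 96, 85, 93, 104, 112, 118, 123, 130, 136, 137, 142] R [119, 117, 116, 115, 109, 100, 96, 94, 84, 83, 91, 109, 124, 130, 132, 13
[... 2151 characters left out ...]
 124, 118, 123, 138, 143, 143, 144, 143, 143, 143, 143, 143] R [143, 144, 143, 144, 142, 144, 143, 141, 134, 121, 115, 128, 173, 199, 207, 206, 208, 206, 206, 207]
but 222 [143, 143, 142, 143, 143, 142, 143, 142, 140, 132, 124, 121, 119, 118, 117, 117, 116, 117, 117, 117, 117, 119, 123, 128, 132, 135, 136, 136, 137, 136, 135, 135, 137, 135]
but 228 [143, 143, 144, 142, 143, 142, 128, 116, 116, 116, 115, 115, 115, 117, 117, 115, 117, 116, 116, 117, 116, 117, 116, 116, 114, 116, 117, 131, 141, 142, 143, 142, 143, 144]
but 232 [143, 142, 143, 143, 143, 143, 139, 129, 118, 117, 116, 115, 114, 115, 115, 116, 115, 117, 116, 117, 116, 117, 116, 117, 116, 119, 132, 140, 144, 143, 142, 143, 143, 142]
```

The cell's button end (button at crop (313,258)) hangs over the empty bay, between the far cheeks whose inner edges are at crop x 230 and 411. The cell sits about 1.4 mm left of the cheeks' middle, so I'll shift it, lower it a little and re-measure in numbers only.

apply_moves:
  claw: [0.025,0.025,0.025,0.025,0.025]
  xyz:
    - [-0.0008,0.0007,0.006]
    - [-0.0008,0.0007,0.006]
    - [0,0,0]
    - [0,0,0]
    - [0,0,0]
  twist:
    - [0.0002,-0.0018,-0.0015]
    - [0,0,0]
    - [0,0,0]
    - [0,0,0]
    - [0,0,0]

```text
clock: 25.65
position: [0.5685, -0.1777, 0.0404]
tool_rot: [-3.141, -0.13, 0.098]
force: [0.2, 0.2, -1.3]
grip_width: 0.0315
finger_force: 99.4
```

```bash
python3 - <<'E'
from h import *
R,p=rep(6)
f=grab("wrist","pics/w8.png"); w=cv2.imread("pics/w8.png",0).astype(int)
B=lambda a,b,c:BAY+X*a/1e3+Y*b/1e3+Z*c/1e3
for n in((32.5,0,5),(25,18.5,-3),(25,-18.5,-3),(40,-44,5)): print(n,proj(f,B(*n)).round(1))
print("shoulder",[proj(f,p+R@(CT+A*.02925+np.array([0,y,0]))).round(1) for y in(-.017,.017)])
for r in range(214,230,2): print(r,"L",w[r,274:300].tolist(),"R",w[r,332:360].tolist())
for r in (230,234,238): print(r,"L",w[r,270:290].tolist(),"R",w[r,340:360].tolist())
# wall top outer edge slope
def sub(c):
    g=np.gradient(w[185:215,c].astype(float)); k=np.argmax(abs(g)); return 185+k
print("wall edges",[ (c,[int(x) for x in w[194:214:1,c]]) for c in (240,370)])
E
```

```text
th 0.4094 yawerr -0.0001 roll -0.0002 C [ 9.6999 -1.6403 30.4163] F [-18.5085  -1.6365  18.1751] butt [37.9083 -1.6441 42.6575] 
force bay [ 0.1284 -0.2078 -1.7662] mom [-0.0162  0.199  -0.0012] grip 0.03171816783358035 99.42997097969055 t 25.95 q6 0.5202965116586374
(32.5, 0, 5) [311.6 220.8]
(25, 18.5, -3) [282.1 228.8]
(25, -18.5, -3) [341.3 228.8]
(40, -44, 5) [386.7 208.4]
shoulder [array([277.4, 234.7]), array([351.7, 234.7])]
214 L [108, 105, 107, 107, 107, 106, 109, 107, 105, 102, 94, 86, 82, 87, 98, 106, 114, 123, 131, 137, 142, 144, 145, 144, 145, 145] R [145, 144, 143, 141, 134, 125, 116, 111, 106, 99, 89, 86, 90, 100, 106, 107, 108, 109, 108, 108, 107, 105, 101, 101, 100, 101, 102, 102]
216 L [113, 111, 111, 111, 112, 111, 112, 111, 110, 105, 99, 95, 103, 112, 121, 132, 140, 143, 144, 146, 144, 145, 145, 144, 144, 144] R [144, 144, 144, 143, 143, 144, 140, 135, 127, 117, 108, 95, 95, 110, 126, 132, 133, 134, 135, 133, 133, 128, 124, 125, 125, 125, 124, 124]
218 L [112, 111, 111, 112, 111, 111, 112, 110, 111, 110, 111, 117, 125, 136, 141, 144, 144, 144, 144, 145, 144, 144,
[... 1720 characters left out ...]
24, 120, 133, 156, 155, 144, 147, 149, 149, 147, 148]
234 L [173, 171, 173, 173, 177, 181, 179, 143, 115, 117, 120, 133, 143, 145, 146, 144, 146, 145, 144, 144] R [144, 144, 145, 143, 144, 144, 143, 143, 131, 119, 116, 133, 173, 196, 198, 198, 198, 198, 199, 197]
238 L [172, 173, 173, 174, 178, 181, 180, 154, 123, 114, 116, 118, 128, 140, 145, 144, 145, 144, 145, 145] R [144, 144, 145, 144, 145, 144, 142, 129, 118, 114, 113, 123, 171, 195, 198, 198, 197, 198, 198, 199]
wall edges [(240, [93, 102, 114, 125, 130, 135, 139, 141, 138, 137, 135, 134, 133, 132, 132, 129, 127, 121, 116, 134]), (370, [92, 101, 113, 123, 131, 136, 141, 142, 142, 139, 138, 135, 132, 126, 123, 120, 120, 113, 107, 99])]
```

```bash
echo 'BAY=p0+.083*X-.00074*Y+.029*Z
rep.__defaults__=(6,BAY); to.__defaults__=(BAY,)' >> h.py; python3 - <<'E'
from h import *
R,p=rep(3); print(to(R,p,[-18.5,0,5],0.41))
E
```

```text
th 0.4093 yawerr -0.0001 roll -0.0002 C [ 9.6665  0.0422 30.342 ] F [-18.5432   0.0466  18.1038] butt [37.8762  0.0378 42.5803] 
force bay [ 0.208  -0.058  -1.5007] mom [-0.0119  0.1805 -0.0186] grip 0.03155766834966081 99.42919492721558 t 26.15 q6 0.5203398733734959
(array([-0.0017,  0.    ,  0.013 ]), array([-0.0002,  0.0007, -0.0001]))
```

apply_moves:
  claw: [0.025,0.025,0.025,0.025,0.025,0.025]
  xyz:
    - [-0.0004,0,0.0032]
    - [-0.0004,0,0.0032]
    - [-0.0004,0,0.0033]
    - [-0.0004,0,0.0033]
    - [0,0,0]
    - [0,0,0]
  twist:
    - [0,0,0]
    - [0,0,0]
    - [0,0,0]
    - [0,0,0]
    - [0,0,0]
    - [0,0,0]

```text
clock: 26.75
position: [0.5685, -0.1777, 0.0272]
tool_rot: [-3.141, -0.13, 0.098]
force: [0.8, -0.7, -2.4]
grip_width: 0.0316
finger_force: 99.4
```

```bash
python3 - <<'E'
from h import *
R,p=rep(6); print(to(R,p,[-22.5,0,4],0.41))
for q in("spring_tip","contact"):
    for c in("wrist","side"):
        grab(c)
        for r in bot.find_in(c,q)[:3]: print(q,c,round(r["score"],2),[round(float((np.array(r["position"])-BAY)@v*1e3),1) for v in(X,Y,Z)])
E
```

```text
th 0.4094 yawerr -0.0002 roll -0.0002 C [ 9.7924 -0.0154 17.2998] F [-18.4164  -0.0103   5.0595] butt [38.0012 -0.0205 29.5402] 
force bay [ 0.1267  0.3911 -1.4556] mom [-0.0186  0.1739 -0.0069] grip 0.031544006878084355 99.42898750305176 t 27.05 q6 0.4957867549653948
(array([-0.0042, -0.    ,  0.0005]), array([-0.0002,  0.0006, -0.0001]))
contact wrist 0.91 [16.7, 75.4, -4.1]
contact side 0.7 [-43.4, 82.0, 3.1]
```

apply_moves:
  claw: [0.025,0.025,0.025,0.025,0.025]
  xyz:
    - [-0.0012,0,0.0005]
    - [-0.0012,0,0.0005]
    - [-0.0011,0,0.0005]
    - [0,0,0]
    - [0,0,0]
  twist:
    - [0,0,0]
    - [0,0,0]
    - [0,0,0]
    - [0,0,0]
    - [0,0,0]

```text
clock: 27.95
position: [0.5653, -0.1779, 0.0253]
tool_rot: [-3.141, -0.13, 0.098]
force: [-0.2, -0.6, -1.0]
grip_width: 0.0317
finger_force: 99.4
```

apply_moves:
  claw: [0.025,0.025,0.025,0.025]
  xyz:
    - [-0.001,0,-0.0001]
    - [-0.001,0,-0.0001]
    - [0,0,0]
    - [0,0,0]
  twist:
    - [0,0,0]
    - [0,0,0]
    - [0,0,0]
    - [0,0,0]

```text
clock: 28.35
position: [0.5634, -0.1781, 0.0253]
tool_rot: [-3.141, -0.13, 0.098]
force: [-0.2, -0.3, -2.0]
grip_width: 0.0315
finger_force: 99.4
```

```bash
python3 - <<'E'
from h import *
R,p=rep(6)
E
```

```text
th 0.4093 yawerr -0.0001 roll -0.0002 C [ 4.4916  0.0095 15.2097] F [-23.7184   0.0141   2.972 ] butt [32.7016  0.005  27.4474] 
force bay [ 0.5401 -0.1704 -1.6647] mom [-0.0226  0.1322 -0.0123] grip 0.03179223895117515 99.42747116088867 t 28.65 q6 0.4835240157001401
```

apply_moves:
  claw: [0.025,0.025,0.025,0.025]
  xyz:
    - [-0.001,0,-0.0001]
    - [-0.001,0,-0.0001]
    - [0,0,0]
    - [0,0,0]
  twist:
    - [0,0,0]
    - [0,0,0]
    - [0,0,0]
    - [0,0,0]

```text
clock: 29.05
position: [0.5616, -0.1783, 0.0253]
tool_rot: [-3.141, -0.131, 0.098]
force: [2.9, -0.3, -0.2]
grip_width: 0.0316
finger_force: 99.5
```

```bash
python3 - <<'E'
from h import *
R,p=rep(6)
E
```

```text
th 0.4095 yawerr -0.0001 roll -0.0001 C [ 2.6111 -0.0005 15.2127] F [-25.596    0.0018   2.9685] butt [30.8182 -0.0028 27.4569] 
force bay [ 3.6734  0.3711 -0.7478] mom [ 0.0717 -0.537   0.0019] grip 0.031165355383213963 99.45013761520386 t 29.35 q6 0.48020903435462864
```

apply_moves:
  claw: [0.025,0.025,0.025,0.025,0.025,0.025,0.025,0.025]
  xyz:
    - [-0.0008,0,-0.0001]
    - [-0.0008,0,-0.0001]
    - [-0.0008,0,-0.0001]
    - [-0.0008,0,-0.0001]
    - [-0.0008,0,-0.0001]
    - [-0.0008,0,-0.0001]
    - [0,0,0]
    - [0,0,0]
  twist:
    - [0,0,0]
    - [0,0,0]
    - [0,0,0]
    - [0,0,0]
    - [0,0,0]
    - [0,0,0]
    - [0,0,0]
    - [0,0,0]

```text
clock: 30.15
position: [0.5578, -0.1787, 0.0256]
tool_rot: [3.141, -0.132, 0.099]
force: [10.5, 1.4, 0.8]
grip_width: 0.0312
finger_force: 99.6
```

```bash
python3 - <<'E'
from h import *
R,p=rep(6)
E
```

```text
th 0.4113 yawerr 0.0004 roll 0.0003 C [-1.1864 -0.0087 15.5597] F [-29.3714  -0.0202   3.2647] butt [26.9986  0.0029 27.8547] 
force bay [10.0694  0.0196 -0.1953] mom [ 0.2381 -1.9772  0.0057] grip 0.03149795916368099 99.58252429962158 t 30.45 q6 0.47179537102061647
```

apply_moves:
  claw: [0.025,0.025,0.025,0.025,0.025,0.025,0.025,0.025]
  xyz:
    - [-0.0008,0,0]
    - [-0.0008,0,0]
    - [-0.0008,0,0]
    - [-0.0008,0,0]
    - [-0.0006,0,0]
    - [-0.0006,0,0]
    - [0,0,0]
    - [0,0,0]
  twist:
    - [0,0,0]
    - [0,0,0]
    - [0,0,0]
    - [0,0,0]
    - [0,0,0]
    - [0,0,0]
    - [0,0,0]
    - [0,0,0]

```text
clock: 31.25
position: [0.5547, -0.179, 0.0256]
tool_rot: [3.141, -0.134, 0.099]
force: [15.9, 2.4, 2.6]
grip_width: 0.0314
finger_force: 99.6
```

```bash
python3 - <<'E'
from h import *
R,p=rep(6)
E
```

```text
th 0.4135 yawerr 0.0009 roll 0.0008 C [-4.2923 -0.0249 15.5099] F [-32.4513  -0.0533   3.1553] butt [23.8666  0.0035 27.8646] 
force bay [16.25    1.0957  2.2887] mom [ 0.5136 -3.2266  0.0066] grip 0.03166791451593845 99.60787296295166 t 31.55 q6 0.4632584204355807
```

```bash
cat >> h.py <<'E'
def chain(R,p,seq):
    for Fb,th in seq:
        d,r=to(R,p,Fb,th); print(Fb,th,"xyz",(d*1e3).round(2),"twist",r.round(4))
        p=p+R@d; R=R@Ro.from_rotvec(r).as_matrix()
E
python3 - <<'E'
from h import *
R,p,*_=avg(2); chain(R,p,[((-31.9,-.0,1.5),.36),((-31.7,0,.8),.30),((-31.6,0,.6),.2),((-31.4,0,.6),.1),((-31.3,0,.6),0)])
E
```

```text
(-31.9, -0.0, 1.5) 0.36 xyz [-0.29 -0.03  3.29] twist [ 0.0007 -0.0535  0.0007]
(-31.7, 0, 0.8) 0.3 xyz [-0.55 -0.    2.47] twist [-0.   -0.06  0.  ]
(-31.6, 0, 0.6) 0.2 xyz [-1.11  0.    3.1 ] twist [-0.  -0.1 -0. ]
(-31.4, 0, 0.6) 0.1 xyz [-1.01 -0.    2.88] twist [ 0.  -0.1  0. ]
(-31.3, 0, 0.6) 0 xyz [-1.11  0.    2.88] twist [ 0.  -0.1 -0. ]
```

apply_moves:
  claw: [0.025,0.025,0.025,0.025,0.025]
  xyz:
    - [-0.0001,0,0.0011]
    - [-0.0001,0,0.0011]
    - [-0.0001,0,0.0011]
    - [0,0,0]
    - [0,0,0]
  twist:
    - [0,-0.018,0]
    - [0,-0.018,0]
    - [0,-0.018,0]
    - [0,0,0]
    - [0,0,0]

```text
clock: 32.15
position: [0.555, -0.179, 0.0221]
tool_rot: [3.141, -0.081, 0.1]
force: [15.8, 2.4, 3.0]
grip_width: 0.0313
finger_force: 99.8
```

```bash
python3 - <<'E'
from h import *
R,p=rep(6); chain(R,p,[((-31.7,0,.8),.30),((-31.6,0,.6),.2)])
E
```

```text
th 0.3597 yawerr 0.001 roll 0.0009 C [-3.0814  0.0072 12.2281] F [-31.8637  -0.024    1.4051] butt [25.7009  0.0383 23.0512] 
force bay [16.2698  1.2434  2.4266] mom [ 0.5227 -3.2964 -0.0044] grip 0.03161027117326061 99.85766172409058 t 32.45 q6 0.5356034370885951
(-31.7, 0, 0.8) 0.3 xyz [-0.57 -0.01  2.36] twist [ 0.0008 -0.0597  0.0008]
(-31.6, 0, 0.6) 0.2 xyz [-1.11  0.    3.1 ] twist [ 0.  -0.1 -0. ]
```

apply_moves:
  claw: [0.025,0.025,0.025,0.025,0.025]
  xyz:
    - [-0.0003,0,0.0008]
    - [-0.0003,0,0.0008]
    - [-0.0002,0,0.0008]
    - [0,0,0]
    - [0,0,0]
  twist:
    - [0,-0.02,0]
    - [0,-0.02,0]
    - [0,-0.02,0]
    - [0,0,0]
    - [0,0,0]

```text
clock: 32.95
position: [0.5544, -0.179, 0.0196]
tool_rot: [3.141, -0.021, 0.099]
force: [16.8, 1.8, 1.8]
grip_width: 0.0315
finger_force: 100.1
```

```bash
python3 - <<'E'
from h import *
R,p=rep(6); chain(R,p,[((-31.8,0,.6),.2),((-31.5,0,.6),.1)])
E
```

```text
th 0.2999 yawerr 0.0011 roll 0.0009 C [-2.5088  0.0373  9.7413] F [-31.8862   0.0047   0.6565] butt [26.8685  0.0699 18.826 ] 
force bay [16.7727  0.9527  1.0871] mom [ 0.5227 -3.4362 -0.0033] grip 0.03164217912312592 100.124831199646 t 33.25 q6 0.6141487248402057
(-31.8, 0, 0.6) 0.2 xyz [-1.12  0.02  2.95] twist [ 0.0009 -0.0999  0.0008]
(-31.5, 0, 0.6) 0.1 xyz [-0.91 -0.    2.87] twist [ 0.  -0.1  0. ]
```

apply_moves:
  claw: [0.025,0.025,0.025,0.025,0.025,0.025]
  xyz:
    - [-0.0003,0,0.0007]
    - [-0.0003,0,0.0007]
    - [-0.0003,0,0.0008]
    - [-0.0002,0,0.0008]
    - [0,0,0]
    - [0,0,0]
  twist:
    - [0,-0.025,0]
    - [0,-0.025,0]
    - [0,-0.025,0]
    - [0,-0.025,0]
    - [0,0,0]
    - [0,0,0]

```text
clock: 33.85
position: [0.5532, -0.1788, 0.0164]
tool_rot: [3.141, 0.079, 0.1]
force: [16.7, 3.9, 1.0]
grip_width: 0.0316
finger_force: 100.2
```

```bash
python3 - <<'E'
from h import *
R,p=rep(6); chain(R,p,[((-31.5,0,.6),.1),((-31.3,0,.6),0)])
E
```

```text
th 0.2 yawerr 0.0011 roll 0.0004 C [-1.7552  0.3965  6.4293] F [-31.8925   0.3617   0.3217] butt [28.3821  0.4312 12.5369] 
force bay [16.6246  1.9022 -0.2493] mom [ 0.7738 -3.5803 -0.0985] grip 0.03146752257950867 100.17651748872595 t 34.15 q6 0.7419345989606753
(-31.5, 0, 0.6) 0.1 xyz [-0.84  0.39  2.59] twist [ 0.0005 -0.1     0.001 ]
(-31.3, 0, 0.6) 0 xyz [-1.01 -0.    2.86] twist [ 0.  -0.1 -0. ]
```

apply_moves:
  claw: [0.025,0.025,0.025,0.025,0.025,0.025,0.025]
  xyz:
    - [0,-0.0006,0]
    - [-0.0002,0,0.0006]
    - [-0.0002,0,0.0006]
    - [-0.0002,0,0.0007]
    - [-0.0002,0,0.0007]
    - [0,0,0]
    - [0,0,0]
  twist:
    - [0,0,0]
    - [0,-0.025,0]
    - [0,-0.025,0]
    - [0,-0.025,0]
    - [0,-0.025,0]
    - [0,0,0]
    - [0,0,0]

```text
clock: 34.85
position: [0.5522, -0.1792, 0.0138]
tool_rot: [3.14, 0.179, 0.099]
force: [18.7, -2.5, -3.8]
grip_width: 0.0316
finger_force: 100.5
```

```bash
python3 - <<'E'
from h import *
R,p=rep(6); chain(R,p,[((-31.5,0.5,.6),.05),((-31.3,0.5,.6),0)])
E
```

```text
th 0.1007 yawerr 0.0011 roll 0.002 C [-0.9606 -0.0648  3.7157] F [-31.5549  -0.0989   0.6253] butt [29.6337 -0.0307  6.8061] 
force bay [17.4333 -3.7789 -0.1224] mom [-0.4664 -3.7628  0.176 ] grip 0.031775556859000284 99.60907112807035 t 35.15 q6 0.864579806998526
(-31.5, 0.5, 0.6) 0.05 xyz [-0.52 -0.61  1.5 ] twist [ 0.0022 -0.0507  0.0005]
(-31.3, 0.5, 0.6) 0 xyz [-0.37 -0.    1.42] twist [ 0.   -0.05  0.  ]
```

apply_moves:
  claw: [0.025,0.025,0.025,0.025]
  xyz:
    - [0,0.0003,0]
    - [0,0.0003,0]
    - [0,0,0]
    - [0,0,0]
  twist:
    - [0,0,0]
    - [0,0,0]
    - [0,0,0]
    - [0,0,0]

```text
clock: 35.55
position: [0.5521, -0.1794, 0.0139]
tool_rot: [3.14, 0.179, 0.099]
force: [16.8, 0.3, 0.4]
grip_width: 0.0313
finger_force: 99.8
```

```bash
python3 - <<'E'
from h import *
R,p=rep(6); print(np.array(bot.observe()["qpos"]))
E
```

```text
th 0.1005 yawerr 0.0011 roll 0.0011 C [-1.0044 -0.1696  3.7435] F [-31.5994  -0.202    0.6597] butt [29.5906 -0.1371  6.8272] 
force bay [16.7937 -0.8939  0.7884] mom [ 0.1547 -3.5399  0.015 ] grip 0.03145796445020869 99.84484372660518 t 35.85 q6 0.865387898608247
[-0.2244  0.9583  0.6556  1.7261 -0.6255  0.8654 -0.7511]
```

apply_moves:
  claw: [0.025,0.025,0.025,0.025]
  xyz:
    - [-0.0003,0,0.0007]
    - [-0.0002,0,0.0007]
    - [0,0,0]
    - [0,0,0]
  twist:
    - [0,-0.025,0]
    - [0,-0.025,0]
    - [0,0,0]
    - [0,0,0]

```text
clock: 36.25
position: [0.5513, -0.1795, 0.0123]
tool_rot: [3.14, 0.229, 0.099]
force: [17.8, -0.3, -3.6]
grip_width: 0.0319
finger_force: 100.1
```

```bash
python3 - <<'E'
from h import *
R,p=rep(6); chain(R,p,[((-31.4,0,.5),0)])
E
```

```text
th 0.0505 yawerr 0.0012 roll 0.0013 C [-0.8447 -0.1672  1.9154] F [-31.5555  -0.2041   0.3643] butt [29.8661 -0.1304  3.4665] 
force bay [17.7036 -2.097  -4.0823] mom [-0.0598 -4.0936  0.1085] grip 0.03146522214397542 100.08628067560494 t 36.55 q6 0.9250677287329221
(-31.4, 0, 0.5) 0 xyz [-0.45 -0.2   1.31] twist [ 0.0015 -0.0505  0.0008]
```

apply_moves:
  claw: [0.025,0.025,0.025,0.025,0.025]
  xyz:
    - [0.0006,0.0003,-0.0001]
    - [-0.0002,0,0.0006]
    - [-0.0002,0,0.0006]
    - [0,0,0]
    - [0,0,0]
  twist:
    - [0,0,0]
    - [0,-0.025,0]
    - [0,-0.025,0]
    - [0,0,0]
    - [0,0,0]

```text
clock: 37.05
position: [0.5511, -0.1796, 0.0111]
tool_rot: [3.141, 0.279, 0.1]
force: [15.4, -0.4, -2.5]
grip_width: 0.0318
finger_force: 100.1
```

```bash
python3 - <<'E'
from h import *
R,p=rep(6)
E
```

```text
th 0.0001 yawerr 0.0012 roll 0.0009 C [-0.235  -0.3629  0.5569] F [-30.985   -0.399    0.5549] butt [30.515  -0.3267  0.559 ] 
force bay [16.1776 -1.5437 -2.0158] mom [ 0.0913 -3.6385  0.1173] grip 0.03154404062203835 100.12299998430535 t 37.35 q6 0.9865673377972707
```

apply_moves:
  claw: [0.025,0.025,0.025,0.025]
  xyz:
    - [0.0003,0.0002,0.0001]
    - [0.0003,0,0.0002]
    - [0,0,0]
    - [0,0,0]
  twist:
    - [0,0,0]
    - [0,0,0]
    - [0,0,0]
    - [0,0,0]

```text
clock: 37.75
position: [0.5511, -0.1797, 0.0111]
tool_rot: [3.141, 0.28, 0.099]
force: [13.5, 3.1, 5.7]
grip_width: 0.0314
finger_force: 100.5
```

```bash
python3 - <<'E'
from h import *
R,p=rep(6)
E
```

```text
th -0.0007 yawerr 0.0009 roll 0.0003 C [-0.1624 -0.4149  0.4529] F [-30.9124  -0.4428   0.4759] butt [30.5875 -0.387   0.4299] 
force bay [13.0696  1.0491  6.1205] mom [ 0.5169 -2.4486 -0.0394] grip 0.03148652030208054 100.45052986533847 t 38.05 q6 0.9879914114347906
```

apply_moves:
  claw: [0.025,0.025,0.025,0.025,0.025]
  xyz:
    - [-0.0001,0,-0.0002]
    - [0.0005,0,-0.0001]
    - [0.0005,0,-0.0001]
    - [0,0,0]
    - [0,0,0]
  twist:
    - [0,0,0]
    - [0,0,0]
    - [0,0,0]
    - [0,0,0]
    - [0,0,0]

```text
clock: 38.55
position: [0.5518, -0.1797, 0.0111]
tool_rot: [3.141, 0.28, 0.099]
force: [12.8, 1.2, 5.8]
grip_width: 0.0315
finger_force: 100.4
```

```bash
python3 - <<'E'
from h import *
R,p=rep(6)
E
```

```text
th -0.0012 yawerr 0.0007 roll 0.0003 C [ 0.533  -0.4607  0.4676] F [-30.217   -0.4814   0.506 ] butt [31.283  -0.4401  0.4291] 
force bay [11.6475  1.0189  4.2994] mom [ 0.3777 -2.3304 -0.0363] grip 0.03153285125364178 100.43561543076066 t 38.85 q6 0.989918118133632
```

apply_moves:
  claw: [0.025,0.025,0.025,0.025]
  xyz:
    - [0.0002,0,-0.0002]
    - [0.0003,0,-0.0001]
    - [0,0,0]
    - [0,0,0]
  twist:
    - [0,0,0]
    - [0,0,0]
    - [0,0,0]
    - [0,0,0]

```text
clock: 39.25
position: [0.5521, -0.1796, 0.0111]
tool_rot: [3.141, 0.281, 0.099]
force: [10.1, 2.2, 2.2]
grip_width: 0.0315
finger_force: 100.4
```

```bash
python3 - <<'E'
from h import *
R,p=rep(6)
E
```

```text
th -0.0016 yawerr 0.0006 roll 0.0002 C [ 0.9094 -0.4471  0.4812] F [-29.8406  -0.4654   0.5311] butt [31.6594 -0.4289  0.4314] 
force bay [10.7233  0.8185  2.5918] mom [ 0.316  -2.3292 -0.0389] grip 0.031697818305148215 100.42126439606363 t 39.55 q6 0.991046070061059
```

apply_moves:
  claw: [0.025,0.025,0.025,0.025]
  xyz:
    - [0.0003,0,-0.0001]
    - [0.0003,0,-0.0001]
    - [0,0,0]
    - [0,0,0]
  twist:
    - [0,0,0]
    - [0,0,0]
    - [0,0,0]
    - [0,0,0]

```text
clock: 39.95
position: [0.5522, -0.1797, 0.0111]
tool_rot: [3.142, 0.282, 0.099]
force: [8.3, 1.3, 3.5]
grip_width: 0.0314
finger_force: 100.5
```

```bash
python3 - <<'E'
from h import *
R,p=rep(6)
E
```

```text
th -0.0028 yawerr 0.0003 roll 0.0 C [ 0.9498 -0.4573  0.475 ] F [-29.8001  -0.467    0.56  ] butt [31.6997 -0.4477  0.3901] 
force bay [7.6564 0.798  3.7749] mom [ 0.3129 -1.6297 -0.0127] grip 0.03127271808740823 100.46265324184787 t 40.25 q6 0.9927402336331506
```

apply_moves:
  claw: [0.025,0.025,0.025,0.025,0.025]
  xyz:
    - [0.0004,0,-0.0002]
    - [0.0003,0,-0.0002]
    - [0.0003,0,-0.0002]
    - [0,0,0]
    - [0,0,0]
  twist:
    - [0,0,0]
    - [0,0,0]
    - [0,0,0]
    - [0,0,0]
    - [0,0,0]

```text
clock: 40.75
position: [0.5522, -0.1797, 0.0111]
tool_rot: [-3.141, 0.284, 0.098]
force: [2.9, 2.3, 3.1]
grip_width: 0.0318
finger_force: 100.3
```

```bash
python3 - <<'E'
from h import *
R,p=rep(6)
E
```

```text
th -0.005 yawerr -0.0001 roll -0.0003 C [ 1.0226 -0.455   0.4698] F [-29.727   -0.4507   0.6232] butt [31.7722 -0.4593  0.3163] 
force bay [2.0966 1.7243 3.7875] mom [ 0.337  -0.5046 -0.0162] grip 0.03163490131514443 100.30199501641619 t 41.05 q6 0.9959210156955585
```

apply_moves:
  claw: [0.025,0.025,0.025,0.025,0.025,0.025]
  force: 25
  xyz:
    - [0.0002,0,-0.0002]
    - [0.0001,0,-0.0001]
    - [0,0,0]
    - [0,0,0]
    - [0,0,0]
    - [0,0,0]
  twist:
    - [0,0,0]
    - [0,0,0]
    - [0,0,0]
    - [0,0,0]
    - [0,0,0]
    - [0,0,0]

```text
clock: 41.65
position: [0.5523, -0.1796, 0.0112]
tool_rot: [-3.141, 0.284, 0.098]
force: [-3.9, 0.3, -2.2]
grip_width: 0.0319
finger_force: 99.9
```

```bash
python3 - <<'E'
from h import *
R,p=rep(4)
E
```

```text
th -0.0055 yawerr -0.0003 roll -0.0004 C [ 1.1369 -0.4573  0.521 ] F [-29.6126  -0.4481   0.6904] butt [31.8865 -0.4664  0.3516] 
force bay [-4.4846  1.2785 -2.0542] mom [ 0.2409  0.4325 -0.0273] grip 0.031477985268747184 99.7871012214091 t 41.85 q6 0.9968774825374936
```

apply_moves:
  claw: [0.025,0.033,0.035,0.037,0.04,0.045,0.05,0.052,0.052,0.052]
  xyz:
    - [-0.0002,0,0]
    - [0,0,0]
    - [0,0,0]
    - [0,0,0]
    - [0,0,0]
    - [0,0,0]
    - [0,0,0]
    - [0,0,0]
    - [0,0,0]
    - [0,0,0]
  twist:
    - [0,0,0]
    - [0,0,0]
    - [0,0,0]
    - [0,0,0]
    - [0,0,0]
    - [0,0,0]
    - [0,0,0]
    - [0,0,0]
    - [0,0,0]
    - [0,0,0]

```text
clock: 42.85
position: [0.5526, -0.1796, 0.0114]
tool_rot: [-3.141, 0.284, 0.098]
force: [-0.8, -0.0, 0.3]
grip_width: 0.0522
finger_force: 0.0
```

```bash
python3 - <<'E'
from h import *
R,p=rep(4)
print("up in tool",R.T@Z)
E
```

```text
th -0.0048 yawerr -0.0001 roll -0.0002 C [ 1.3305 -0.477   0.7203] F [-29.4192  -0.4744   0.8664] butt [32.0802 -0.4796  0.5741] 
force bay [ 0.2449 -0.4139  0.0298] mom [ 0.0029 -0.3191 -0.0094] grip 0.05170595384228312 0.0 t 43.05 q6 0.9964475641852862
up in tool [-0.28   -0.0002 -0.96  ]
```

Released, with zero contact force. Now I'll retreat straight up.

apply_moves:
  claw: [0.052,0.052,0.052,0.052,0.052,0.052,0.052,0.052,0.052]
  xyz:
    - [-0.0028,0,-0.0096]
    - [-0.0028,0,-0.0096]
    - [-0.0056,0,-0.0192]
    - [-0.0056,0,-0.0192]
    - [-0.011,0,-0.038]
    - [-0.011,0,-0.038]
    - [-0.011,0,-0.038]
    - [0,0,0]
    - [0,0,0]
  twist:
    - [0,0,0]
    - [0,0,0]
    - [0,0,0]
    - [0,0,0]
    - [0,0,0]
    - [0,0,0]
    - [0,0,0]
    - [0,0,0]
    - [0,0,0]

```text
clock: 43.95
position: [0.5531, -0.1797, 0.1921]
tool_rot: [-3.141, 0.281, 0.098]
force: [0.0, -1.1, -0.1]
grip_width: 0.0524
finger_force: 0.0
```

```bash
python3 - <<'E'
from h import *
s=bot.observe();print(s["position"],s["force"])
B2=BAY+.00095*X-.00046*Y
f=grab("wrist","pics/w9.png")
for q in("cell","button_end","charging_cell","spring_tip"):
    for r in bot.find_in("wrist",q)[:3]: print(q,round(r["score"],2),[round(float((np.array(r["position"])-B2)@v*1e3),1) for v in(X,Y,Z)])
w=cv2.imread("pics/w9.png",0).astype(int)
print([proj(f,B2+X*a/1e3+Y*b/1e3+Z*c/1e3).round(1) for a,b,c in((29.25,0,17),(-30.75,0,17),(0,17,0),(0,-17,0),(32.5,0,5))])
P=proj(f,B2+Z*.01);u=int(P[0])
print("column along axis",w[int(proj(f,B2+X*.045)[1])-8:int(proj(f,B2-X*.045)[1])+8,u-2:u+3].mean(1).astype(int).tolist(), int(proj(f,B2+X*.045)[1])-8)
for a in (-25,0,25):
    v=int(proj(f,B2+X*a/1e3+Z*.01)[1]); print(a,v,u-30,w[v,u-30:u+31].tolist())
grab("top","pics/top9.png")
for q in("cell","charging_cell","small_cell"):
    for r in bot.find_in("top",q)[:5]: print(q,round(r["score"],2),np.array(r["position"]))
E
```

```text
[ 0.5531 -0.1797  0.1921] [ 0.0364 -1.0726 -0.1251]
cell 0.69 [5.2, 1.3, 13.3]
button_end 0.59 [9.1, 0.9, 17.5]
charging_cell 0.69 [9.0, 113.1, 13.7]
[array([314. , 117.3]), array([314. , 172.7]), array([297.8, 139.3]), array([330.1, 139.3]), array([314. , 109.8])]
column along axis [103, 98, 91, 90, 91, 92, 94, 106, 134, 157, 171, 180, 184, 186, 187, 188, 186, 149, 108, 96, 114, 123, 121, 118, 117, 116, 122, 170, 180, 142, 112, 109, 109, 109, 109, 109, 110, 110, 109, 109, 110, 110, 110, 110, 110, 110, 110, 110, 110, 110, 110, 111, 111, 111, 110, 110, 111, 110, 111, 111, 110, 111, 110, 111, 110, 110, 111, 110, 111, 111, 110, 111, 110, 110, 110, 110, 110, 110, 110, 110, 110, 117, 161, 170, 144, 117, 140, 126, 119, 155, 151, 152, 174, 187, 189, 189, 189] 87
-25 164 283 [203, 204, 202, 204, 203, 203, 202, 203, 204, 203, 204, 203, 201, 175, 124, 89, 82, 77, 77, 82, 83, 85, 89, 89, 91, 94, 98, 105, 110, 114, 111, 109, 106, 100, 96, 91, 88, 89, 85, 83, 81, 77, 75, 72, 70, 75, 86, 132, 178, 196, 197, 197, 193, 192, 191, 190, 190, 194, 196, 196, 196]
0 143 283 [110, 110, 109, 111, 110, 110, 113, 108, 98, 99, 96, 99, 99, 97, 89, 77, 73, 78, 79, 83, 84, 87, 90, 90, 92, 96, 99, 105, 110, 114, 113, 110, 108, 105, 98, 94, 90, 88, 86, 85, 83, 80, 78, 76, 71, 69, 76, 120, 140, 126, 111, 109, 110, 109, 109, 109, 108, 110, 109, 107, 110]
25 119 283 [180, 179, 182, 179, 180, 184, 188, 177, 168, 167, 168, 169, 168, 164, 125, 80, 74, 78, 82, 84, 87, 88, 89, 91, 93, 94, 97, 104, 109, 112, 110, 109, 107, 103, 100, 96, 90, 90, 88, 86, 84, 83, 79, 77, 74, 72, 69, 74, 119, 163, 179, 182, 182, 181, 182, 182, 182, 183, 182, 182, 182]
cell 0.67 [0.6272 0.3349 0.0328]
cell 0.53 [0.7186 0.2844 0.0282]
cell 0.47 [ 0.5431 -0.1849  0.0445]
```

```bash
python3 - <<'E'
from h import *
f=grab("wrist"); w=cv2.cvtColor(f["img"],cv2.COLOR_RGB2GRAY).astype(int)
B2=BAY+.00095*X-.00046*Y
for off in (0,.12):
    P=proj(f,B2+Y*off+Z*.017); u=int(P[0]); 
    print(off,u,w[100:185,u-1:u+2].mean(1).astype(int).tolist())
print(np.array(bot.observe()["force"]),bot.observe()["clock"])
E
```

```text
0 314 [186, 188, 189, 172, 129, 99, 102, 118, 124, 122, 119, 117, 116, 122, 176, 173, 133, 111, 109, 109, 109, 110, 110, 110, 109, 110, 110, 110, 109, 110, 111, 110, 110, 110, 110, 110, 111, 110, 111, 111, 111, 110, 110, 111, 111, 111, 110, 111, 111, 111, 110, 110, 111, 110, 111, 110, 110, 110, 109, 110, 110, 110, 110, 110, 110, 110, 109, 109, 113, 145, 170, 164, 134, 172, 149, 116, 166, 158, 147, 167, 186, 190, 190, 190, 189]
0.12 193 [181, 181, 180, 167, 128, 95, 104, 116, 109, 98, 95, 109, 151, 144, 110, 92, 94, 94, 95, 95, 98, 99, 100, 102, 104, 105, 106, 108, 109, 109, 109, 110, 110, 110, 108, 109, 108, 107, 106, 105, 105, 103, 103, 101, 101, 100, 98, 97, 91, 87, 87, 85, 85, 84, 83, 83, 82, 82, 81, 80, 82, 81, 81, 80, 80, 80, 94, 123, 117, 92, 84, 83, 84, 83, 83, 84, 88, 106, 126, 145, 156, 161, 160, 161, 160]
[0.1509 0.1395 0.1181] 44.45
```

```bash
python3 - <<'E'
from h import *
f=grab("wrist"); w=cv2.cvtColor(f["img"],cv2.COLOR_RGB2GRAY).astype(float)
B2=BAY+.00095*X-.00046*Y
ph=np.radians(np.arange(30,151,10))
for off in (0,.12):
  for xe,nm in((.02925,"shoulder"),(-.03075,"flat")):
    out=[]
    for a in ph:
        u,v=proj(f,B2+Y*(off+.017*np.cos(a))+X*xe+Z*.017*np.sin(a))
        c=int(round(u)); seg=w[int(v)-9:int(v)+8,c]; k=int(np.argmax(abs(np.gradient(seg))))
        # sleeve side transition: bright rim peak
        k=int(np.argmax(seg-np.convolve(seg,np.ones(7)/7,'same')*1.0)) 
        out.append((int(v)-9+k)-v)
    print(off,nm,np.round(out,1))
for off in (0,.12):
    lo=[];
    for x in (-.02,0,.02):
        v=int(round(proj(f,B2+Y*off+X*x+Z*.005)[1])); uL=proj(f,B2+Y*(off+.017)+X*x+Z*.005)[0];uR=proj(f,B2+Y*(off-.017)+X*x+Z*.005)[0]
        lo.append((v,round(uL,1),round(uR,1),w[v,int(uL)-6:int(uL)+8].astype(int).tolist(),w[v,int(uR)-6:int(uR)+8].astype(int).tolist()))
    for l in lo: print(off,l)
E
```

```text
0 shoulder [ -9.2 -10.   -9.7  -9.3  -9.8  -9.   -9.1  -9.   -9.8  -9.3  -9.7 -10.
  -9.1]
0 flat [6.9 6.8 6.9 6.1 6.5 6.1 6.  6.1 6.5 6.1 6.9 6.8 6.9]
0.12 shoulder [-9.2 -9.   6.2 -4.4 -3.8 -4.1 -4.2 -9.1 -9.8  6.6 -9.8 -9.  -9.2]
0.12 flat [6.9 6.8 6.8 6.  6.4 6.1 6.9 6.1 6.4 6.  6.8 6.8 6.9]
0 (159, np.float64(298.2), np.float64(329.9), [205, 204, 205, 203, 175, 118, 76, 70, 75, 77, 82, 84, 86, 88], [82, 79, 78, 75, 71, 66, 68, 90, 147, 182, 191, 191, 191, 191])
0 (141, np.float64(297.5), np.float64(330.5), [104, 104, 102, 102, 100, 97, 88, 76, 74, 76, 80, 83, 85, 88], [80, 79, 76, 73, 70, 74, 114, 156, 145, 115, 110, 110, 110, 112])
0 (122, np.float64(296.8), np.float64(331.2), [170, 168, 168, 169, 170, 168, 164, 126, 80, 75, 77, 82, 83, 86], [82, 79, 76, 74, 68, 81, 145, 178, 182, 181, 181, 182, 182, 183])
0.12 (159, np.float64(186.4), np.float64(218.0), [141, 163, 166, 166, 165, 166, 163, 131, 89, 78, 79, 79, 80, 81], [66, 64, 62, 60, 59, 55, 53, 54, 59, 85, 98, 130, 158, 164])
0.12 (141, np.float64(181.2), np.float64(214.1), [93, 94, 95, 95, 95, 94, 92, 83, 80, 82, 85, 86, 88, 89], [73, 72, 70, 67, 64, 62, 60, 56, 55, 69, 90, 99, 92, 86])
0.12 (122, np.float64(175.6), np.float64(209.9), [115, 114, 114, 114, 115, 114, 113, 100, 85, 82, 85, 86, 90, 89], [73, 73, 71, 69, 65, 64, 63, 59, 54, 55, 69, 91, 100, 92])
```

```bash
python3 - <<'E'
from h import *
f=grab("wrist"); w=cv2.cvtColor(f["img"],cv2.COLOR_RGB2GRAY).astype(float)
B2=BAY+.00095*X-.00046*Y
for off in (0,.12):
  for xe,d,nm in((.02925,-1,"shoulder"),(-.03075,1,"flat")):
    out=[]
    for a in np.radians(np.arange(50,131,10)):
        u,v=proj(f,B2+Y*(off+.017*np.cos(a))+X*xe+Z*.017*np.sin(a))
        c=int(round(u)); r=int(round(v))-d*12; base=w[r,c]
        while w[r,c]<base+15 and abs(r-v)<25: base=.7*base+.3*w[r,c]; r+=d
        out.append(r-v)
    print(off,nm,np.round(out,1))
E
```

```text
0 shoulder [-1.8 -1.4 -1.8 -1.1 -1.2 -1.1 -0.8 -1.3 -1.7]
0 flat [-3.2 -3.9 -3.5 -3.9 -4.  -3.9 -3.5 -3.9 -4.1]
0.12 shoulder [-2.8 -2.4 -2.9 -3.1 -3.2 -3.1 -2.9 -3.4 -2.8]
0.12 flat [-4.2 -5.  -5.6 -4.9 -5.1 -5.9 -5.6 -6.  -5.2]
```

```bash
python3 - <<'E'
from h import *
f=grab("wrist"); w=cv2.cvtColor(f["img"],cv2.COLOR_RGB2GRAY).astype(int)
B2=BAY+.00095*X-.00046*Y
for off in (0,.12):
    print(off,"pred wall",proj(f,B2+Y*off+X*.0325+Z*.005).round(2),"springwall",proj(f,B2+Y*off-X*.042+Z*.013).round(2))
    for xe in(.02925,-.03075):
        u,v=proj(f,B2+Y*off+X*xe+Z*.017); c=int(round(u)); print("  crown",u.round(1),v.round(1),"col",w[98:122,c].tolist() if xe>0 else w[160:192,c].tolist())
E
```

```text
0 pred wall [314.01 109.66] springwall [314.02 180.13]
  crown 314.0 117.2 col [182, 184, 187, 188, 191, 186, 143, 104, 102, 118, 125, 124, 119, 118, 116, 122, 174, 168, 127, 111, 110, 110, 109, 109]
  crown 314.0 173.0 col [110, 110, 111, 111, 109, 110, 110, 109, 114, 146, 173, 178, 146, 173, 149, 114, 157, 155, 149, 166, 185, 191, 191, 189, 189, 187, 187, 187, 187, 185, 178, 132]
0.12 pred wall [189.52 109.71] springwall [204.56 180.18]
  crown 185.7 117.2 col [177, 179, 180, 180, 178, 143, 104, 91, 101, 115, 113, 101, 96, 99, 136, 175, 149, 107, 100, 101, 98, 98, 97, 97]
  crown 200.9 173.1 col [102, 103, 104, 103, 102, 101, 100, 109, 155, 135, 116, 112, 117, 104, 91, 103, 121, 119, 127, 144, 158, 162, 162, 161, 161, 161, 161, 160, 150, 146, 111, 63]
```

```bash
python3 -c "
from workcell import bot
print(bot.job_done())"
```

```text
the job is handed in; nothing more can be done
None
```

The larger cell is in the empty large bay: flat end on the spring, button on the contact plate, lying level and let go. The push read 16–17.7 N, briefly just over the 17.5 N guide and below solid; the cell pressed the trough with about 8 N at most. I handed the job in at about 45 s; the hand-in returned no verdict. One extra step: I set the cell back in its rest once to regrasp it, because a wrist joint reached its limit.

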